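# Set out the doming station

### The job

Set up the bench for doming round the black rubber pad, which stays where it is: the steel dapping block centred on top of the pad with its sides square to it; the lump of yellow wax, which is lying on the pad now, on the bench halfway between the pad and the copper dish; the wooden doming punch lying on the bench halfway between the pad and the wooden bowl, pointing towards and away from the robot, parallel to the pad's sides. Lay the wooden ring clamp crosswise on the robot's side of the pad, parallel to the pad's near edge and centred on it, with a gap of about 4 cm between pad and clamp. Leave the red spool and the bead jar where they are.

Things in the scene. Friction and masses are not known exactly. Their poses are not given: they have to be found in the camera images.
- rubber_pad: Black rubber bench block, square, 60 x 60 mm and 22 mm high, fixed to the bench. Origin at the centre of its underside (bench level); x points away from the robot and y to the robot's left, both turned by its yaw (at most 0.2 rad). Its near edge, on the robot's side, lies at x = -30 mm. The wax lump lies on it at the start.
- copper_dish: Shallow round copper-coloured dish, 78 mm across, 18 mm high, fixed to the bench. Origin at the centre of its underside. It stands about 220 mm from the rubber pad, straight to the left or to the right of it (along the pad's own y, within 5 mm); the wooden bowl stands on the other side.
- wood_bowl: Shallow round dark brown wooden bowl, 92 mm across, 22 mm high, fixed to the bench. Origin at the centre of its underside. About 220 mm from the rubber pad, on the side opposite to the copper dish.
- dapping_block_centre (a point): Centre of the steel dapping block, a 45 mm cube with round hollows in its top, 0.5 to 0.95 kg, loose, standing on the bench with its hollows up. x and y are parallel to its sides. On the pad its centre is 44.5 mm above the bench, its top 67 mm.
- doming_punch_centre (a point): Middle of the wooden doming punch (turned pale wood, thick faceted head and thinner handle), 94 mm long, lying on the bench, loose, 0.04 to 0.08 kg. Its length lies along y: the head, 35 mm across, from the middle to y = -47 mm; the handle, about 22 mm across, from the middle to y = +47 mm. The point lies 16.5 mm above the bench and half-way along. Take it across its length (along x) at or a little to the head's side of the middle, where it is up to 35 mm wide.
- ring_clamp_centre (a point): Centre of the wooden ring clamp (two wooden jaws with a brass band round the middle), 134 mm long, 30 mm wide, 24 mm high, lying on the bench, loose, light. Its length lies along y; take it across (along x) near the middle.
- wax_lump_centre (a point): Centre of the lump of yellow-brown beeswax, a rounded block 28 mm (x) by 34 mm (y) by 16 mm high, loose, light, hard. It lies on top of the rubber pad at the start.
- red_spool_centre (a point): Centre of a red thread spool with white flanges, 40 mm across, 40 mm high, standing loose on the bench. Not to be moved.
- bead_jar_centre (a point): Centre of a glass jar of blue beads with a gold-coloured lid, 52 mm across, 46 mm high, standing loose on the bench beyond the pad. Not to be moved.
There are look-alikes about, which are no part of the job. What is shaped like the part that bears ring_clamp_centre but purple or turquoise is not meant.

How it is judged:
By the outcome, as a careful person would: the job done as asked, in the order asked, and still so for the second after the job is handed in, with the robot touching nothing.
It also fails if it takes over 131 s, if anything falls off the work surface, if the arm or the gripper's body presses on something with over 40 N, if the wrist force passes 120 N, or if a joint passes its speed limit or range.

### The arm

A 7-joint arm with a two-finger parallel gripper is mounted at the origin on a cart in front of the work surface, level with it; the furniture and walls round the work are solid. World frame = base frame: x ahead of the robot, y to its left, z up, the work surface at z = 0. Lengths are in m, angles in rad, forces in N, time in s.
With the tool pointing down it reaches from about 0.425 to 0.975 m from the base axis. Payload 16.7 kg.
Tool frame: the origin (TCP) lies between the finger pads; the fingertips stand 22 mm ahead of it and the grasp point (between the pads) lies 3 mm ahead of it; x points along the fingers, y is the direction in which the jaws open and shut, and the axes are right-handed (so a half turn about x gives the same grasp; the last joint's range is limited). The gripper opens to 85 mm and grips with 20 to 120 N. Pads are 22 mm wide; open, the fingers measure 114 mm over their backs; the gripper's body (76 mm by 85 mm) begins 54 mm behind the grasp point. The pads swing forward as they close: fully open they stand 13 mm farther back than shut.
Start: joints at [1.02, 0.426, 0.074, 1.606, -0.034, 1.111, -0.067], TCP at [0.263, -0.621, 0.253] pointing down, gripper open.
Joint ranges: [-2.85, 2.85], [-0.5, 2.14], [-1.23, 1.37], [0.21, 2.46], [-1.02, 4.16], [0.16, 2.05], [-2.73, 2.73]. Speed limits (rad/s): [1.89, 1.89, 2.39, 2.39, 3.01, 3.01, 3.01].

### API

Orientations are given as a unit quaternion [x, y, z, w].
In Python, from bench import monitor, imaging, order gives the robot as it stands.
- The arm moves only by the tool servo_tool, never from a script. Its argument "rows" is a list of rows, each an object of numbers: "wx", "wy", "wz": the turn, a rotation vector about the tool's x, y, z in degrees; "x", "y", "z": the shift along the tool's x, y, z in m; "grip": the finger opening in m, from 0 to 0.0854. In form: [{"wx": .., "wy": .., "wz": .., "x": .., "y": .., "z": .., "grip": ..}, ...]. A call has 1 to 12 rows; each row shifts and turns the commanded pose from where the row before left it, along the tool's axes as they then stand; what a row does not reach is not made up. A row lasts 1/8 s, in which the tool goes at most 62.5 mm and 10.7 degrees, less where a joint would pass 70% of its speed; a pose out of reach is approached as far as the arm can. A call with a gripper value outside its range is refused whole. The fingers move at their own pace and stop on an object; "force" is the grip in N (left out, the last holds). Time passes only in rows, so rows that do not move let the fingers close. It gives the time, the measured TCP pose, the force and the opening at its end, in the units of the state.
- monitor.state(): the state, without advancing time (a new reading comes with each control period).
- imaging.get_image(name): name is "scene" or "top" or "wrist"; returns a dict with "img" (420x560x3 uint8, red, green, blue), "fx", "fy", "cx", "cy" (pixels), "origin" and "attitude" of the camera in the world; the wrist camera has in their place "hand_eye" (4x4, takes a point from camera to tool coordinates, whose origin is the TCP and whose axes are the tool frame's). Camera axes: x right, y up, looking along -z (the intrinsics and any distortion apply to the point x, -y, -z); pixel columns grow to the right and rows downward; lengths in m; the calibration is good to about 2 mm. A picture is of the moment at which its call begins: read the wrist's pose just before it. There is no depth.
- order.close_job(): hands the job in, once; it reports no verdict.
The state is a dict: "clock": time; "qpos": joint angles; "qd": joint speeds; "joint_torque": joint torques, N m; "eef_pos": TCP position; "eef_rot": TCP orientation; "force": force on the tool from outside, world axes, zero at the start; "wrist_torque": the same for the moment, N m; "gripper_width": opening from 0.0 (shut) to 1.0 (fully open).
Only numpy, scipy, OpenCV 4.12 (cv2) and the standard library are available. Lean on these libraries where they do the work, as an engineer would, in place of code of your own. Each camera call takes 0.05 s, during which the arm holds its last target.

## Working session

There is one attempt and no reset: what is moved stays moved. The work goes in short steps, Python scripts to look and compute and a tool call to move; the robot and the scene stay as the last step left them, time stands still between calls to the robot, and variables do not carry over. Pictures are saved under pics/ and viewed, and the job is handed in when it is done.

Besides the shell and the picture viewer there is one more tool, called after "Request:" in YAML: its name, and indented under it one key for each argument. servo_tool: Moves the arm, as the interface text tells. Its arguments: {"type":"object","properties":{"rows":{"type":"array"},"force":{"type":"number"}},"required":["rows"]}

```bash
ls; mkdir -p pics
python3 - <<'E'
from bench import monitor, imaging, order
import cv2
s=monitor.state(); print(s)
for n in ["scene","top","wrist"]:
    d=imaging.get_image(n); cv2.imwrite(f"pics/{n}0.png",d["img"][:,:,::-1])
    print(n,{k:v for k,v in d.items() if k!="img"})
E
```

```text
pics
{'clock': 0.0, 'qpos': array([ 1.02046606,  0.42673896,  0.0738682 ,  1.60663431, -0.03411183,
        1.11076738, -0.06710676]), 'qd': array([-0.00011206, -0.00022498,  0.00077262,  0.00077133,  0.00030395,
        0.00144036,  0.00158372]), 'joint_torque': array([-1.24588478e-03, -9.49808979e+01,  3.75989020e+00, -4.63502204e+01,
        1.90921314e-02,  1.01233221e-02, -5.10083521e-05]), 'eef_pos': array([ 0.26319117, -0.62115804,  0.25259439]), 'eef_rot': array([-0.69283488, -0.14118575,  0.69308001, -0.14030864]), 'force': array([-0.3065106 ,  0.41891706,  0.20216313]), 'wrist_torque': array([ 0.00190482, -0.01869922,  0.00873963]), 'gripper_width': 0.9994187681648778}
scene {'fx': 412.7621572041123, 'fy': 412.7621572041123, 'cx': 286.4799022374776, 'cy': 204.89983902952477, 'origin': array([-0.04955365,  0.83828789,  0.76450035]), 'attitude': array([-0.14931163,  0.44266599,  0.83981354, -0.27652502])}
top {'fx': 469.83142434213295, 'fy': 469.83142434213295, 'cx': 280.0196009418856, 'cy': 212.96346213195838, 'origin': array([0.46661404, 0.01480544, 1.26809089]), 'attitude': array([ 0.02387263, -0.02658238, -0.70286457,  0.71042584])}
wrist {'fx': 307.8915373125236, 'fy': 307.8915373125236, 'cx': 282.3183225736503, 'cy': 211.6986353560711, 'hand_eye': array([[ 1.68245947e-04,  3.16384654e-01, -9.48630973e-01,
        -1.21002390e-01],
       [ 9.99999495e-01,  8.86462414e-04,  4.73006869e-04,
         6.52133056e-04],
       [ 9.90577817e-04, -9.48630573e-01, -3.16384345e-01,
        -8.08461098e-02],
       [ 0.00000000e+00,  0.00000000e+00,  0.00000000e+00,
         1.00000000e+00]])}
```

View pics/top0.png

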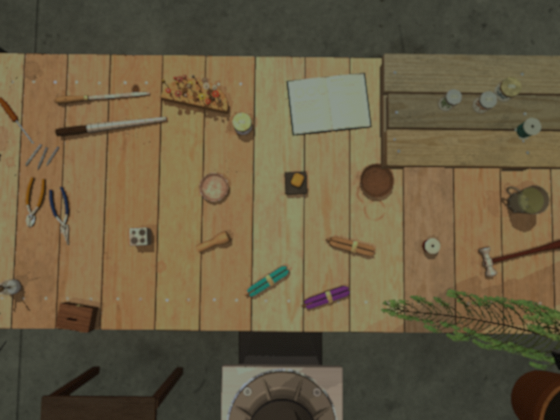

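View pics/scene0.png

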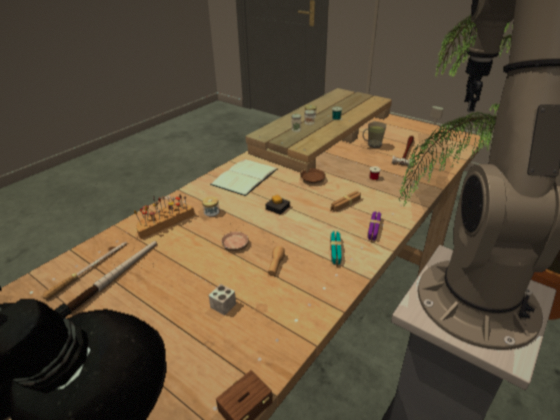

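View pics/wrist0.png

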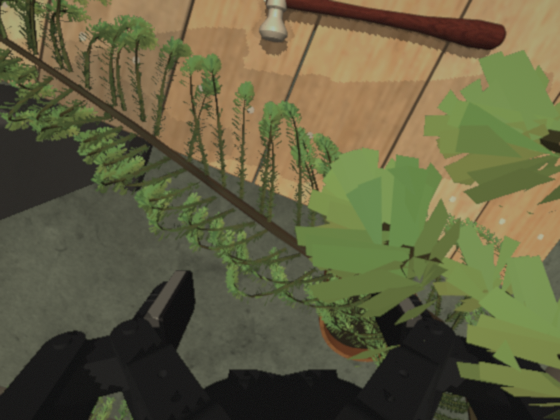

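```bash
cat > h.py <<'E'
import numpy as np, cv2
from scipy.spatial.transform import Rotation as R
from bench import monitor, imaging, order
def cam(n):
    s=monitor.state(); d=imaging.get_image(n)
    if n=="wrist":
        T=np.eye(4); T[:3,:3]=R.from_quat(s["eef_rot"]).as_matrix(); T[:3,3]=s["eef_pos"]
        M=T@np.array(d["hand_eye"]); d["R"]=M[:3,:3]; d["o"]=M[:3,3]
    else:
        d["R"]=R.from_quat(d["attitude"]).as_matrix(); d["o"]=np.array(d["origin"])
    return d
def p2w(d,u,v,z):
    r=d["R"]@np.array([(u-d["cx"])/d["fx"],-(v-d["cy"])/d["fy"],-1.])
    return d["o"]+r*(z-d["o"][2])/r[2]
def w2p(d,P):
    c=(np.asarray(P)-d["o"])@d["R"]
    return np.array([d["cx"]+d["fx"]*c[0]/-c[2], d["cy"]-d["fy"]*c[1]/-c[2]])
def save(img,name,box=None,k=1):
    im=img[:,:,::-1]
    if box: a,b,c,e=box; im=im[b:e,a:c]
    im=cv2.resize(im,None,fx=k,fy=k,interpolation=cv2.INTER_CUBIC); cv2.imwrite("pics/"+name,im)
def toolrow(yaw_deg,pos):
    "remaining move in tool axes to reach world pos with tool down and jaws(y) at yaw"
    s=monitor.state(); Rt=R.from_quat(s["eef_rot"]).as_matrix(); 
    t=np.radians(yaw_deg); y=np.array([np.cos(t),np.sin(t),0]); 
    if y@Rt[:,1]<0: y=-y
    x=np.array([0,0,-1.]); G=np.stack([x,y,np.cross(x,y)],1)
    rv=np.degrees(R.from_matrix(Rt.T@G).as_rotvec())
    d=np.asarray(pos)-s["eef_pos"]
    return rv.round(2), (Rt.T@d).round(4), (G.T@d).round(4)
def st():
    s=monitor.state(); Rt=R.from_quat(s["eef_rot"]).as_matrix()
    print("t",round(s["clock"],2),"p",s["eef_pos"].round(4),"tx",Rt[:,0].round(3),"ty",Rt[:,1].round(3),"yawY",np.degrees(np.arctan2(Rt[1,1],Rt[0,1])).round(2),"F",s["force"].round(1),"g",(s["gripper_width"]*85.4).round(1))
    print("q",s["qpos"].round(2))
E
python3 - <<'E'
from h import *
st()
d=cam("top"); save(d["img"],"topa.png",(120,110,390,310),2.9)
for n,u,v,z in [("pad",296,183,.022),("dish",215,187,.01),("bowl",377,181,.01),("block",139,237,.045),("punch",214,242,.016),("clamp",351,246,.02),("spool",431,246,.04),("jar",242,124,.046),("teal",268,282,.02),("purple",327,297,.02)]:
    print(n,p2w(d,u,v,z).round(3))
E
```

```text
Traceback (most recent call last):
  File "h.py", line 33, in st
    print("t",round(s["clock"],2),"p",s["eef_pos"].round(4),"tx",Rt[:,0].round(3),"ty",Rt[:,1].round(3),"yawY",np.degrees(np.arctan2(Rt[1,1],Rt[0,1])).round(2),"F",s["force"].round(1),"g",(s["gripper_width"]*85.4).round(1))
                                                                                                                                                                                            ^^^^^^^^^^^^^^^^^^^^^^^^^^^^^^^
AttributeError: 'float' object has no attribute 'round'
```

```bash
sed -i 's/(s\["gripper_width"\]\*85.4).round(1)/round(s["gripper_width"]*85.4,1)/' h.py
python3 - <<'E'
from h import *
st()
d=cam("top"); save(d["img"],"topa.png",(120,110,390,310),2.9)
for n,u,v,z in [("pad",296,183,.022),("dish",215,187,.01),("bowl",377,181,.01),("block",139,237,.045),("punch",214,242,.016),("clamp",351,246,.02),("spool",431,246,.04),("jar",242,124,.046),("teal",268,282,.02),("purple",327,297,.02)]:
    print(n,p2w(d,u,v,z).round(3))
E
```

```text
t 0.15 p [ 0.2632 -0.6212  0.2528] tx [-0.     0.001 -1.   ] ty [ 0.39  -0.921 -0.001] yawY -67.04 F [-0.5  0.7  0.1] g 85.3
q [ 1.02  0.43  0.07  1.61 -0.03  1.11 -0.07]
pad [ 0.636 -0.031  0.022]
dish [0.625 0.186 0.01 ]
bowl [ 0.646 -0.25   0.01 ]
block [0.488 0.376 0.045]
punch [0.477 0.185 0.016]
clamp [ 0.47  -0.179  0.02 ]
spool [ 0.472 -0.385  0.04 ]
jar [0.789 0.114 0.046]
teal [0.373 0.04  0.02 ]
purple [ 0.336 -0.115  0.02 ]
```

View pics/topa.png

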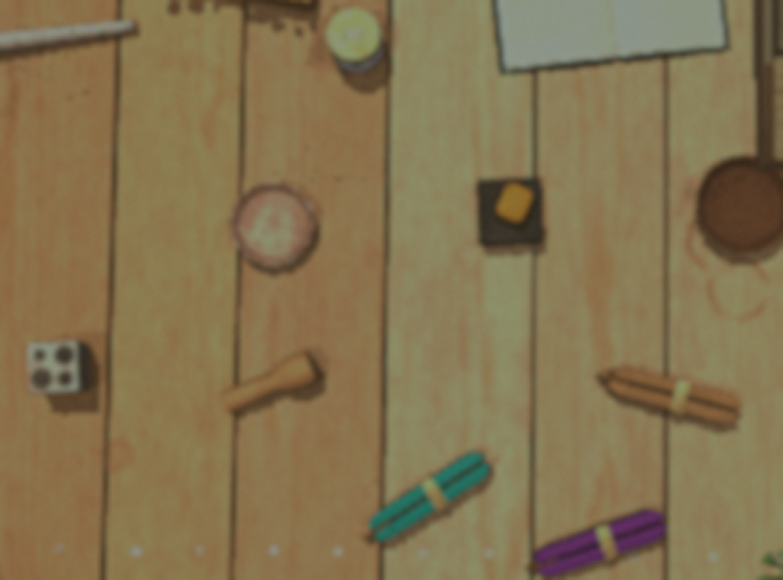

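Request:
servo_tool:
  rows:
    - {"wx": 10,"x": -0.05}
    - {"wx": 10,"x": -0.05}
    - {"y": -0.048,"z": -0.03}
    - {"y": -0.048,"z": -0.03}
    - {"y": -0.048,"z": -0.03}
    - {"y": -0.048,"z": -0.03}
    - {"y": -0.048,"z": -0.03}
    - {"y": -0.048,"z": -0.03}
    - {"y": -0.048,"z": -0.03}
    - {"y": -0.048,"z": -0.03}
    - {"y": -0.048,"z": -0.03}
    - {"y": -0.048,"z": -0.03}

```text
invalid input
```

Request:
servo_tool:
  rows:
    - {"y": -0.048,"z": -0.03,"x": 0.05}
    - {"y": -0.048,"z": -0.03,"x": 0.05}
    - {}
    - {}

```text
invalid input
```

Run:
```python
from h import *
st()
d=cam("wrist"); save(d["img"],"w1.png",None,1.4); st()
```

```text
t 0.2 p [ 0.2632 -0.6213  0.2529] tx [-0.     0.001 -1.   ] ty [ 0.39  -0.921 -0.001] yawY -67.04 F [ 1.3 -0.1 -0.1] g 85.3
q [ 1.02  0.43  0.07  1.61 -0.03  1.11 -0.07]
t 0.25 p [ 0.2633 -0.6214  0.253 ] tx [-0.     0.001 -1.   ] ty [ 0.39  -0.921 -0.001] yawY -67.04 F [-0.8 -0.5 -0.3] g 85.9
q [ 1.02  0.43  0.07  1.61 -0.03  1.11 -0.07]
```

View pics/w1.png

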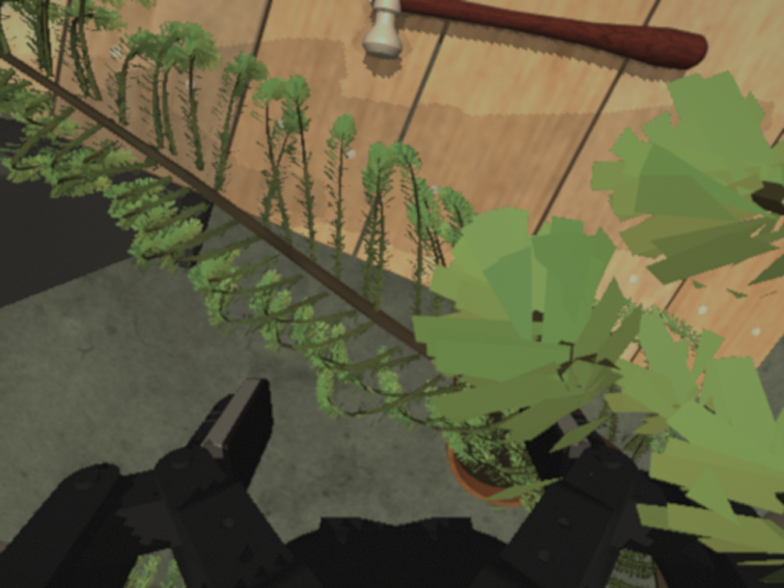

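Request:
servo_tool:
  rows:
    - {"wx": 10,"wy": 0,"wz": 0,"x": -0.05,"y": 0,"z": 0,"grip": 0.085}
    - {"wx": 10,"wy": 0,"wz": 0,"x": -0.05,"y": 0,"z": 0,"grip": 0.085}
    - {"wx": 0,"wy": 0,"wz": 0,"x": 0,"y": -0.048,"z": -0.03,"grip": 0.085}
    - {"wx": 0,"wy": 0,"wz": 0,"x": 0,"y": -0.048,"z": -0.03,"grip": 0.085}
    - {"wx": 0,"wy": 0,"wz": 0,"x": 0,"y": -0.048,"z": -0.03,"grip": 0.085}
    - {"wx": 0,"wy": 0,"wz": 0,"x": 0,"y": -0.048,"z": -0.03,"grip": 0.085}
    - {"wx": 0,"wy": 0,"wz": 0,"x": 0,"y": -0.048,"z": -0.03,"grip": 0.085}
    - {"wx": 0,"wy": 0,"wz": 0,"x": 0,"y": -0.048,"z": -0.03,"grip": 0.085}
    - {"wx": 0,"wy": 0,"wz": 0,"x": 0,"y": -0.048,"z": -0.03,"grip": 0.085}
    - {"wx": 0,"wy": 0,"wz": 0,"x": 0,"y": -0.048,"z": -0.03,"grip": 0.085}
    - {"wx": 0,"wy": 0,"wz": 0,"x": 0,"y": -0.048,"z": -0.03,"grip": 0.085}
    - {"wx": 0,"wy": 0,"wz": 0,"x": 0,"y": -0.048,"z": -0.03,"grip": 0.085}

```text
clock: 1.75
eef_pos: [0.5387, -0.125, 0.3535]
eef_rot: [0.707, 0.018, -0.707, 0.018]
force: [0.3, -1.5, 0.6]
gripper_width: 0.998
```

Run:
```python
from h import *
st()
print(toolrow(-87,[.59,-.03,.27]))
```

```text
t 1.75 p [ 0.5387 -0.125   0.3535] tx [ 0. -0. -1.] ty [ 0.051 -0.999  0.   ] yawY -87.05 F [ 0.3 -1.5  0.6] g 85.2
q [ 0.3   0.16 -0.21  1.74  0.04  1.24 -1.44]
(array([-0.05, -0.02, -0.01]), array([ 0.0835, -0.0922, -0.0561]), array([ 0.0835, -0.0922, -0.0562]))
```

Request:
servo_tool:
  rows:
    - {"wx": 0,"wy": 0,"wz": 0,"x": 0.04,"y": -0.045,"z": -0.01,"grip": 0.085}
    - {"wx": 0,"wy": 0,"wz": 0,"x": 0.04,"y": -0.045,"z": -0.01,"grip": 0.085}
    - {"wx": 0,"wy": 0,"wz": 0,"x": 0,"y": 0,"z": 0,"grip": 0.085}
    - {"wx": 0,"wy": 0,"wz": 0,"x": 0,"y": 0,"z": 0,"grip": 0.085}

```text
clock: 2.25
eef_pos: [0.5535, -0.0361, 0.2735]
eef_rot: [-0.707, -0.018, 0.707, -0.018]
force: [0.7, -0.9, 0.8]
gripper_width: 0.994
```

Run:
```python
from h import *
d=cam("wrist"); save(d["img"],"w2.png",None,1.4); st()
```

```text
t 2.3 p [ 0.5537 -0.0367  0.274 ] tx [ 0.001 -0.    -1.   ] ty [ 0.051 -0.999  0.   ] yawY -87.1 F [-0.1 -0.3  0.8] g 85.1
q [ 0.18  0.23 -0.27  1.84  0.07  1.08 -1.63]
```

View pics/w2.png

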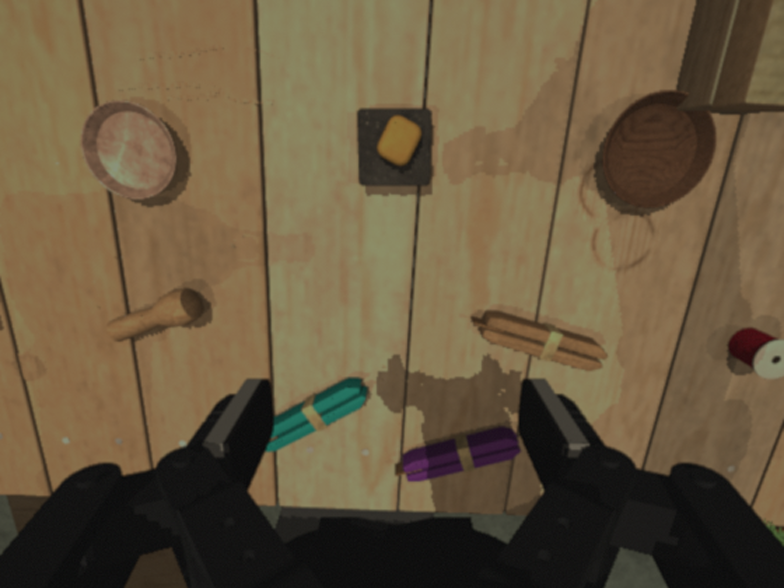

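Run:
```python
from h import *
d=cam("wrist"); np.savez("w2.npz",img=d["img"],R=d["R"],o=d["o"],k=[d["fx"],d["fy"],d["cx"],d["cy"]])
save(d["img"],"w2pad.png",(245,65,320,140),8); save(d["img"],"w2cl.png",(330,210,440,275),7); save(d["img"],"w2pu.png",(70,200,160,250),8)
hsv=cv2.cvtColor(d["img"],cv2.COLOR_RGB2HSV)
# pad mask: dark
sub=np.zeros(hsv.shape[:2],bool); sub[70:140,245:320]=True
m=((hsv[...,2]<75)&sub).astype(np.uint8)
c=max(cv2.findContours(m,0,2)[0],key=cv2.contourArea); print("pad",cv2.minAreaRect(c))
m=((hsv[...,1]>170)&(hsv[...,2]>110)&sub).astype(np.uint8)
c=max(cv2.findContours(m,0,2)[0],key=cv2.contourArea); print("wax",cv2.minAreaRect(c))
```

```text
pad ((281.5, 104.5), (69.0, 53.0), 90.0)Traceback (most recent call last):
  File "<stdin>", line 10, in <module>
ValueError: max() iterable argument is empty
```

View pics/w2pad.png

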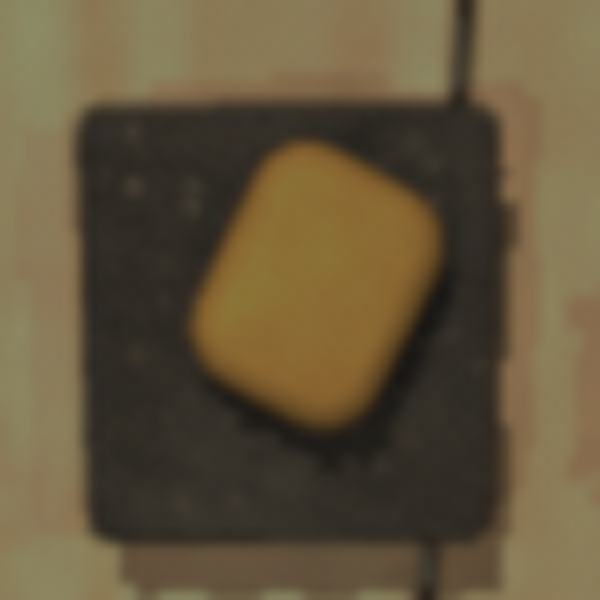

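View pics/w2cl.png

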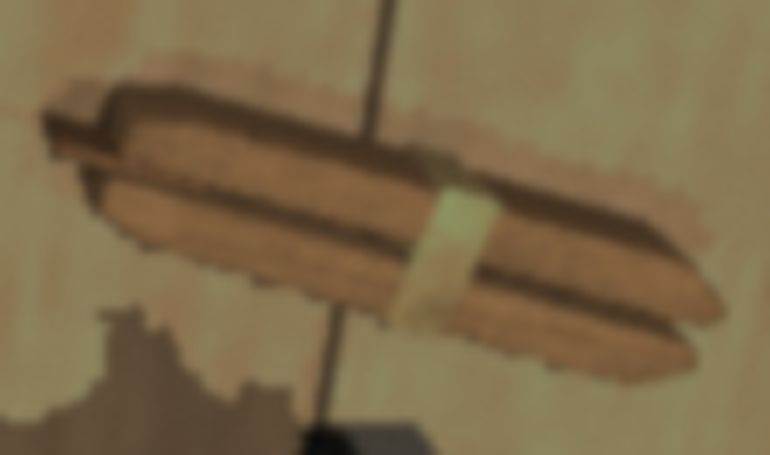

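View pics/w2pu.png

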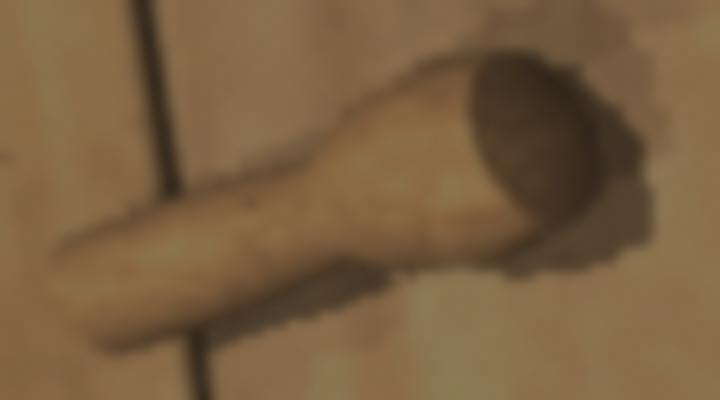

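```bash
cat >> h.py <<'E'
def load(f):
    z=np.load(f); k=z["k"]; return dict(img=z["img"],R=z["R"],o=z["o"],fx=k[0],fy=k[1],cx=k[2],cy=k[3])
E
python3 - <<'E'
from h import *
d=load("w2.npz"); f=lambda b,k,u,v,z: p2w(d,b[0]+(u+.5)/k-.5,b[1]+(v+.5)/k-.5,z)[:2]
b=(245,65)
C=np.array([f(b,8,u,v,.022) for u,v in [(80,103),(497,103),(500,541),(88,541)]]); print("pad",C.round(4),C.mean(0).round(4))
for i in range(4):
    e=C[(i+1)%4]-C[i]; print(np.linalg.norm(e).round(4),np.degrees(np.arctan2(e[1],e[0])).round(1))
W=np.array([f(b,8,u,v,.032) for u,v in [(300,135),(448,220),(330,435),(185,335)]]);print("waxmid",W.mean(0).round(4),[f(b,8,318,285,.03).round(4)])
e=[f(b,8,190,320,.03),f(b,8,262,160,.03)];e=e[1]-e[0];print("wax edge long",np.degrees(np.arctan2(e[1],e[0])))
b=(330,210)
for n,u,v,z in [("wedge",45,130,.015),("jawL",95,160,.02),("jawR",725,310,.02),("jawR2",690,365,.02),("band",449,258,.024),("bandtop",475,190,.024),("bandbot",415,322,.024),("slotL",130,165,.022),("slotR",660,320,.022)]: print(n,f(b,7,u,v,z).round(4))
b=(70,200)
for n,u,v,z in [("hend",75,305,.011),("neck",330,215,.0165),("headend",535,140,.0165)]: print(n,f(b,8,u,v,z).round(4))
for n,u,v,z in [("dish",131,149,.018),("bowl",656,152,.022)]: print(n,p2w(d,u/1.4,v/1.4,z).round(4))
E
```

```text
pad [[ 0.6668 -0.0009]
 [ 0.6697 -0.0589]
 [ 0.6106 -0.0638]
 [ 0.6076 -0.0033]] [ 0.6386 -0.0317]
0.0581 -87.2
0.0593 -175.3
0.0606 92.8
0.0593 2.4
waxmid [ 0.6446 -0.0348] [array([ 0.6444, -0.0352])]
wax edge long -23.29466427644383
wedge [ 0.489  -0.1119]
jawL [ 0.4853 -0.1209]
jawR [ 0.4604 -0.2453]
jawR2 [ 0.4484 -0.2409]
band [ 0.4704 -0.1888]
bandtop [ 0.4844 -0.1914]
bandbot [ 0.4568 -0.1846]
slotL [ 0.4855 -0.127 ]
slotR [ 0.4586 -0.2322]
hend [0.4565 0.2329]
neck [0.4773 0.1847]
headend [0.4922 0.1497]
dish [0.6269 0.185  0.018 ]
bowl [ 0.6461 -0.2472  0.022 ]
```

Request:
servo_tool:
  rows:
    - {"wx": 9,"wy": 0,"wz": 0,"x": 0,"y": 0,"z": 0,"grip": 0.06}
    - {"wx": 9,"wy": 0,"wz": 0,"x": 0,"y": 0,"z": 0,"grip": 0.06}
    - {"wx": 8.3,"wy": 0,"wz": 0,"x": 0,"y": 0,"z": 0,"grip": 0.06}
    - {"wx": 0,"wy": 0,"wz": 0,"x": 0.03,"y": -0.0092,"z": -0.0208,"grip": 0.06}
    - {"wx": 0,"wy": 0,"wz": 0,"x": 0.03,"y": -0.0092,"z": -0.0208,"grip": 0.06}
    - {"wx": 0,"wy": 0,"wz": 0,"x": 0.03,"y": -0.0092,"z": -0.0208,"grip": 0.06}
    - {"wx": 0,"wy": 0,"wz": 0,"x": 0.03,"y": -0.0092,"z": -0.0208,"grip": 0.06}
    - {"wx": 0,"wy": 0,"wz": 0,"x": 0.03,"y": 0,"z": 0,"grip": 0.06}
    - {"wx": 0,"wy": 0,"wz": 0,"x": 0,"y": 0,"z": 0,"grip": 0.06}
    - {"wx": 0,"wy": 0,"wz": 0,"x": 0,"y": 0,"z": 0,"grip": 0.06}

```text
clock: 3.6
eef_pos: [0.645, -0.0356, 0.1249]
eef_rot: [0.693, -0.143, -0.692, -0.143]
force: [0.4, -0.0, 0.4]
gripper_width: 0.701
```

Run:
```python
from h import *
d=cam("wrist"); save(d["img"],"w3.png",None,1.4); st()
print(toolrow(-113.3,[.6445,-.035,.047]))
print(w2p(d,[.6445,-.035,.03])*1.4)
```

```text
t 3.65 p [ 0.6452 -0.0354  0.1253] tx [ 0.002 -0.    -1.   ] ty [-0.397 -0.918 -0.001] yawY -113.38 F [-0.2 -0.7  0.9] g 60.1
q [ 0.1   0.52 -0.19  1.77  0.12  0.86 -2.13]
(array([-0.08, -0.13,  0.05]), array([ 0.0783, -0.0001,  0.001 ]), array([ 0.0783, -0.0001,  0.0008]))
[393.51287551 314.51645207]
```

View pics/w3.png

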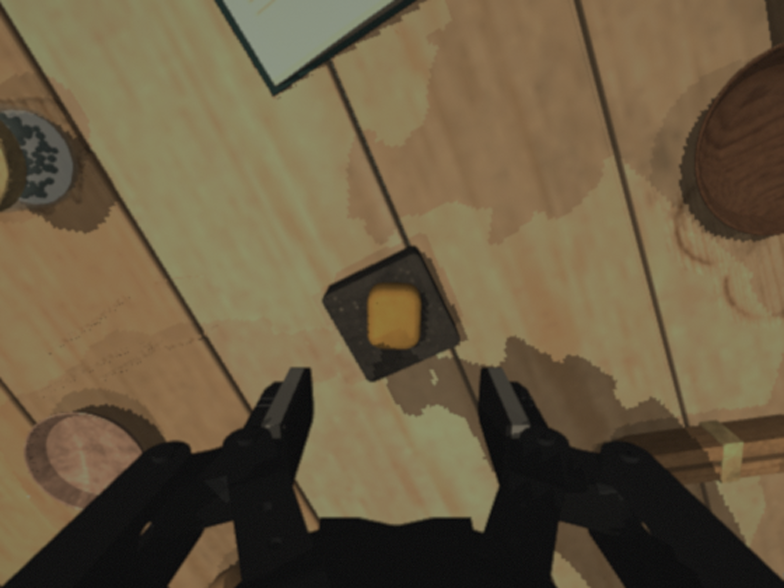

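Request:
servo_tool:
  rows:
    - {"wx": 0,"wy": 0,"wz": 0,"x": 0.03,"y": 0,"z": 0,"grip": 0.06}
    - {"wx": 0,"wy": 0,"wz": 0,"x": 0.03,"y": 0,"z": 0.0005,"grip": 0.06}
    - {"wx": 0,"wy": 0,"wz": 0,"x": 0.0175,"y": 0,"z": 0,"grip": 0.06}
    - {"wx": 0,"wy": 0,"wz": 0,"x": 0,"y": 0,"z": 0,"grip": 0.06}
    - {"wx": 0,"wy": 0,"wz": 0,"x": 0,"y": 0,"z": 0,"grip": 0.015}
    - {"wx": 0,"wy": 0,"wz": 0,"x": 0,"y": 0,"z": 0,"grip": 0.015}
    - {"wx": 0,"wy": 0,"wz": 0,"x": 0,"y": 0,"z": 0,"grip": 0.015}
    - {"wx": 0,"wy": 0,"wz": 0,"x": 0,"y": 0,"z": 0,"grip": 0.015}
  force: 30

```text
clock: 4.65
eef_pos: [0.6447, -0.0347, 0.0473]
eef_rot: [0.693, -0.143, -0.692, -0.143]
force: [-2.6, -0.4, 7.0]
gripper_width: 0.318
```

Run:
```python
from h import *
d=cam("wrist"); save(d["img"],"w4.png",None,1.2); st()
```

```text
t 4.7 p [ 0.6447 -0.0347  0.0473] tx [ 0.002 -0.    -1.   ] ty [-0.396 -0.918 -0.001] yawY -113.35 F [-2. -1.  7.] g 26.7
q [ 0.08  0.62 -0.17  1.81  0.15  0.73 -2.15]
```

View pics/w4.png

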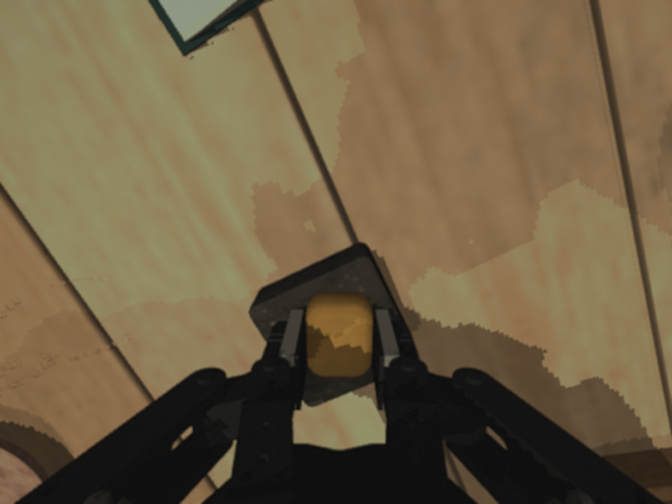

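Request:
servo_tool:
  rows:
    - {"wx": 0,"wy": 0,"wz": 0,"x": -0.02,"y": 0,"z": 0,"grip": 0.015}
    - {"wx": 0,"wy": 0,"wz": 0,"x": -0.03,"y": 0,"z": 0,"grip": 0.015}
    - {"wx": -9,"wy": 0,"wz": 0,"x": 0,"y": 0,"z": 0,"grip": 0.015}
    - {"wx": -9,"wy": 0,"wz": 0,"x": 0,"y": 0,"z": 0,"grip": 0.015}
    - {"wx": -8,"wy": 0,"wz": 0,"x": 0,"y": 0,"z": 0,"grip": 0.015}
    - {"wx": 0,"wy": 0,"wz": 0,"x": 0,"y": -0.03,"z": 0.002,"grip": 0.015}
    - {"wx": 0,"wy": 0,"wz": 0,"x": 0,"y": -0.04,"z": 0.002,"grip": 0.015}
    - {"wx": 0,"wy": 0,"wz": 0,"x": 0,"y": -0.043,"z": 0.0024,"grip": 0.015}
    - {"wx": 0,"wy": 0,"wz": 0,"x": 0.03,"y": 0,"z": 0,"grip": 0.015}
    - {"wx": 0,"wy": 0,"wz": 0,"x": 0,"y": 0,"z": 0,"grip": 0.015}
    - {"wx": 0,"wy": 0,"wz": 0,"x": 0,"y": 0,"z": 0,"grip": 0.015}

```text
clock: 6.08
eef_pos: [0.6329, 0.0773, 0.0673]
eef_rot: [0.707, 0.016, -0.707, 0.016]
force: [-0.0, -0.4, 0.1]
gripper_width: 0.31
```

Run:
```python
from h import *
d=cam("wrist"); save(d["img"],"w5.png",None,1.2); st()
print(toolrow(-87.3,[.633,.0775,.0263]))
np.savez("w5.npz",img=d["img"],R=d["R"],o=d["o"],k=[d["fx"],d["fy"],d["cx"],d["cy"]])
```

```text
t 6.12 p [0.6331 0.0772 0.0674] tx [ 0.002 -0.    -1.   ] ty [ 0.045 -0.999  0.   ] yawY -87.41 F [ 0.5 -0.8 -0.8] g 26.5
q [ 0.    0.59 -0.3   1.81  0.24  0.77 -1.94]
(array([-0.11, -0.09, -0.01]), array([ 0.0411, -0.0003,  0.0002]), array([ 0.0411, -0.0003,  0.0001]))
```

View pics/w5.png

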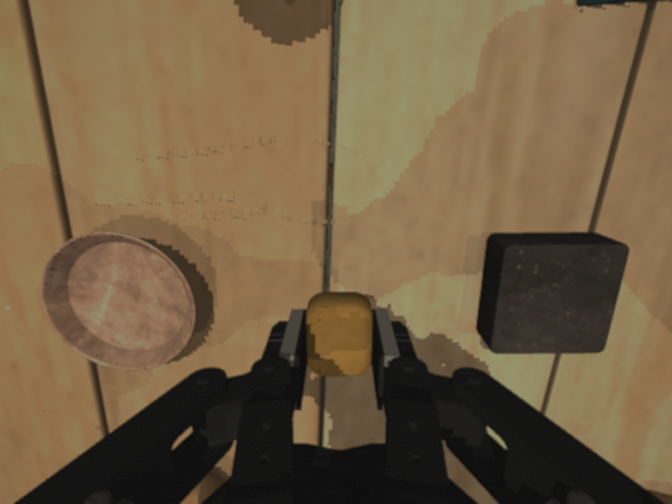

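Request:
servo_tool:
  rows:
    - {"wx": 0,"wy": 0,"wz": 0,"x": 0.025,"y": 0,"z": 0,"grip": 0.015}
    - {"wx": 0,"wy": 0,"wz": 0,"x": 0.0155,"y": 0,"z": 0,"grip": 0.015}
    - {"wx": 0,"wy": 0,"wz": 0,"x": 0,"y": 0,"z": 0,"grip": 0.015}
    - {"wx": 0,"wy": 0,"wz": 0,"x": 0,"y": 0,"z": 0,"grip": 0.04}
    - {"wx": 0,"wy": 0,"wz": 0,"x": 0,"y": 0,"z": 0,"grip": 0.05}
    - {"wx": 0,"wy": 0,"wz": 0,"x": -0.02,"y": 0,"z": 0,"grip": 0.05}
    - {"wx": 0,"wy": 0,"wz": 0,"x": -0.05,"y": 0,"z": 0,"grip": 0.085}
    - {"wx": 0,"wy": 0,"wz": 0,"x": -0.05,"y": 0,"z": 0,"grip": 0.085}
    - {"wx": 0,"wy": 0,"wz": 0,"x": 0,"y": 0.04,"z": 0.03,"grip": 0.085}
    - {"wx": 0,"wy": 0,"wz": 0,"x": 0,"y": 0.04,"z": 0.03,"grip": 0.085}
    - {"wx": 0,"wy": 0,"wz": 0,"x": 0,"y": 0,"z": 0,"grip": 0.085}
    - {"wx": 0,"wy": 0,"wz": 0,"x": 0,"y": 0,"z": 0,"grip": 0.085}

```text
clock: 7.62
eef_pos: [0.5766, -0.0045, 0.1468]
eef_rot: [0.708, 0.016, -0.706, 0.016]
force: [1.5, 0.0, 0.6]
gripper_width: 0.996
```

Run:
```python
from h import *
d=cam("wrist"); save(d["img"],"w6.png",None,1.4); st()
np.savez("w6.npz",img=d["img"],R=d["R"],o=d["o"],k=[d["fx"],d["fy"],d["cx"],d["cy"]])
c=w2p(d,[.6386,-.0317,.022]).astype(int);b=(c[0]-50,c[1]-45,c[0]+50,c[1]+45);print(b)
save(d["img"],"w6p.png",b,7)
d=load("w5.npz"); save(d["img"],"w5p.png",(395,185,530,300),5.9)
```

```text
t 7.67 p [ 0.5768 -0.004   0.1464] tx [ 0.002  0.001 -1.   ] ty [ 0.047 -0.999 -0.   ] yawY -87.3 F [-0.1 -0.3  0.8] g 84.9
q [ 0.16  0.41 -0.33  1.91  0.17  0.85 -1.78]
(np.int64(269), np.int64(91), np.int64(369), np.int64(181))
```

View pics/w6.png

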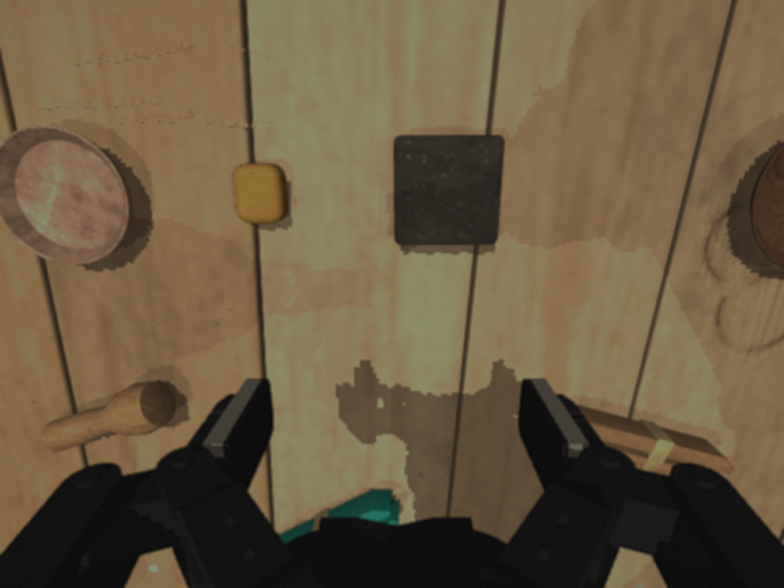

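View pics/w6p.png

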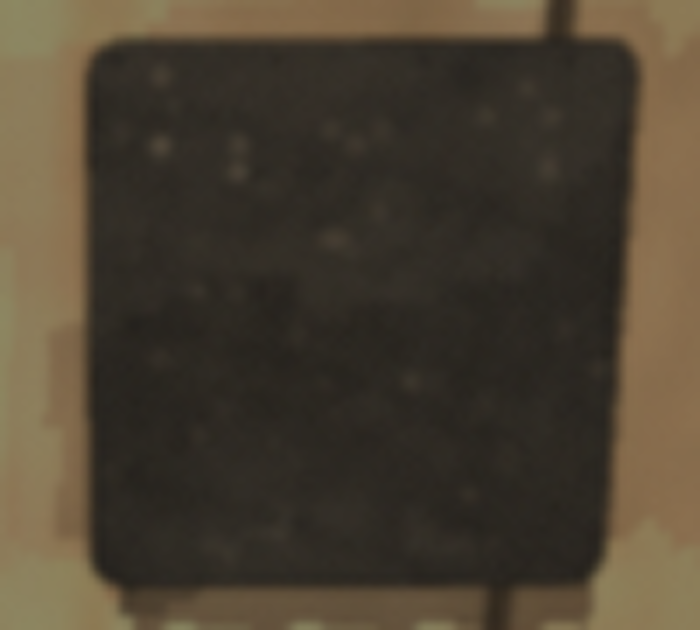

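View pics/w5p.png

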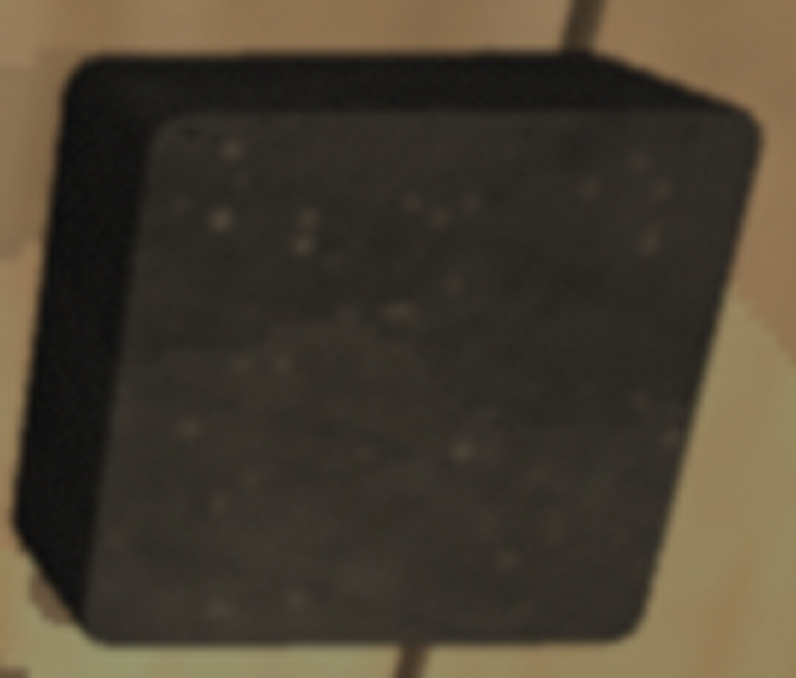

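Run:
```python
from h import *
def q(f_,b,k,pts,z=.022):
    d=load(f_); C=np.array([p2w(d,b[0]+(u+.5)/k-.5,b[1]+(v+.5)/k-.5,z)[:2] for u,v in pts])
    print(C.round(4).tolist(),"ctr",C.mean(0).round(4))
    for i in range(4):
        e=C[(i+1)%4]-C[i]; print(np.linalg.norm(e).round(4),np.degrees(np.arctan2(e[1],e[0])).round(1))
q("w6.npz",(269,91),7,[(88,40),(639,40),(603,584),(93,584)])
q("w5.npz",(395,185),5.9,[(156,112),(768,111),(634,643),(84,642)])
d=load("w6.npz")
for n,u,v,z in [("dish",63,195,.018),("wax",259,192,.014)]: print(n,p2w(d,u/1.4,v/1.4,z).round(4))
```

```text
[[0.6669, -0.0002], [0.6695, -0.0591], [0.6107, -0.0622], [0.6081, -0.0034]] ctr [ 0.6388 -0.0312]
0.0589 -87.4
0.0589 -176.9
0.0589 92.6
0.0589 3.1
[[0.6669, -0.0003], [0.6696, -0.0588], [0.6108, -0.0618], [0.6084, -0.0036]] ctr [ 0.6389 -0.0311]
0.0586 -87.4
0.0589 -177.0
0.0583 92.4
0.0586 3.2
dish [0.6266 0.1855 0.018 ]
wax [0.6329 0.0757 0.014 ]
```

Run:
```python
from h import *
d=load("w5.npz"); print(w2p(d,[.6331,.0772,.0624])*1.2, w2p(d,[.6331,.0772,.047])*1.2)
d=load("w6.npz"); hsv=cv2.cvtColor(d["img"],cv2.COLOR_RGB2HSV)
print(hsv[137,185],hsv[137,170-20])
m=np.zeros(hsv.shape[:2],np.uint8); m[105:170,155:215]=((hsv[...,1]>165)&(hsv[...,0]<25))[105:170,155:215]
c=max(cv2.findContours(m,0,2)[0],key=cv2.contourArea); r=cv2.minAreaRect(c); print(r,cv2.boundingRect(c))
print([p2w(d,*r[0],z).round(4) for z in (.006,.010,.014)])
print(w2p(d,[.6329,.0773,.01])*1.4)
```

```text
[337.39749153 348.16143019] [337.50214827 328.30773034]
[ 20 158 140] [ 19 110 139]
((186.2353057861328, 154.94117736816406), (7.276068687438965, 25.70877456665039), 75.96376037597656) (173, 149, 26, 10)
[array([0.6175, 0.0779, 0.006 ]), array([0.6181, 0.0767, 0.01  ]), array([0.6187, 0.0755, 0.014 ])]
[258.34337104 191.33075338]
```

Request:
servo_tool:
  rows:
    - {"wx": -10,"wy": 0,"wz": 0,"x": -0.01,"y": 0,"z": 0,"grip": 0.085}
    - {"wx": -10,"wy": 0,"wz": 0,"x": -0.01,"y": 0,"z": 0,"grip": 0.085}
    - {"wx": -10,"wy": 0,"wz": 0,"x": -0.01,"y": 0,"z": 0,"grip": 0.085}
    - {"wx": -10,"wy": 0,"wz": 0,"x": -0.01,"y": 0,"z": 0,"grip": 0.085}
    - {"wx": -10,"wy": 0,"wz": 0,"x": -0.01,"y": 0,"z": 0,"grip": 0.085}
    - {"wx": -10,"wy": 0,"wz": 0,"x": 0,"y": 0,"z": 0,"grip": 0.085}
    - {"wx": -10,"wy": 0,"wz": 0,"x": 0,"y": 0,"z": 0,"grip": 0.085}
    - {"wx": -10,"wy": 0,"wz": 0,"x": 0,"y": 0,"z": 0,"grip": 0.085}
    - {"wx": -7.3,"wy": 0,"wz": 0,"x": 0,"y": 0,"z": 0,"grip": 0.085}
    - {"wx": 0,"wy": 0,"wz": 0,"x": 0,"y": -0.015,"z": -0.054,"grip": 0.085}
    - {"wx": 0,"wy": 0,"wz": 0,"x": 0,"y": -0.015,"z": -0.054,"grip": 0.085}
    - {"wx": 0,"wy": 0,"wz": 0,"x": 0,"y": -0.015,"z": -0.054,"grip": 0.085}

```text
clock: 9.18
eef_pos: [0.5308, 0.16, 0.1958]
eef_rot: [0.5, 0.5, -0.5, 0.5]
force: [1.2, 1.0, 0.3]
gripper_width: 0.996
```

Request:
servo_tool:
  rows:
    - {"wx": 0,"wy": 0,"wz": 0,"x": 0,"y": -0.015,"z": -0.054,"grip": 0.085}
    - {"wx": 0,"wy": 0,"wz": 0,"x": 0,"y": -0.015,"z": -0.054,"grip": 0.085}
    - {"wx": 0,"wy": 0,"wz": 0,"x": 0,"y": -0.015,"z": -0.054,"grip": 0.085}
    - {"wx": 0,"wy": 0,"wz": 0,"x": 0,"y": 0,"z": 0,"grip": 0.085}
    - {"wx": 0,"wy": 0,"wz": 0,"x": 0,"y": 0,"z": 0,"grip": 0.085}

```text
clock: 9.8
eef_pos: [0.486, 0.3201, 0.1954]
eef_rot: [0.5, 0.5, -0.5, 0.5]
force: [-0.3, -1.2, -0.1]
gripper_width: 0.997
```

```bash
cat >> h.py <<'E'
def shot(name,box=None,k=1.4):
    d=cam("wrist"); np.savez(name+".npz",img=d["img"],R=d["R"],o=d["o"],k=[d["fx"],d["fy"],d["cx"],d["cy"]]); save(d["img"],name+".png",box,k); st(); return d
def pts(f_,b,k,P,z):
    d=load(f_+".npz"); return np.array([p2w(d,b[0]+(u+.5)/k-.5,b[1]+(v+.5)/k-.5,z)[:2] for u,v in P])
E
python3 -c "
from h import *
d=shot('w7')
c=w2p(d,[.488,.376,.045]).astype(int);b=(c[0]-60,c[1]-48,c[0]+60,c[1]+48);print(b)
save(d['img'],'w7b.png',b,6)"
```

```text
t 9.85 p [0.4865 0.3192 0.1954] tx [-0. -0. -1.] ty [ 1. -0. -0.] yawY -0.03 F [ 0.1 -0.9 -0.2] g 84.9
q [-0.11  0.43 -0.74  1.84  0.34  1.   -0.99]
(np.int64(224), np.int64(91), np.int64(344), np.int64(187))
```

View pics/w7.png

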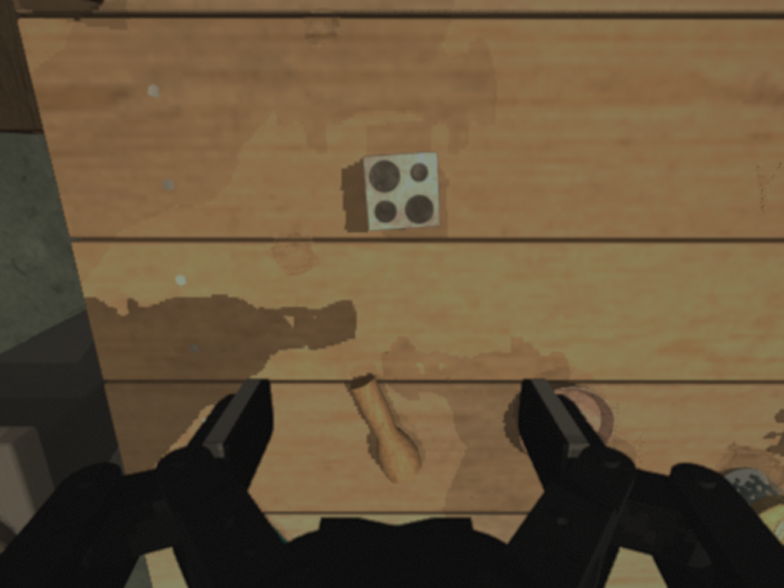

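View pics/w7b.png

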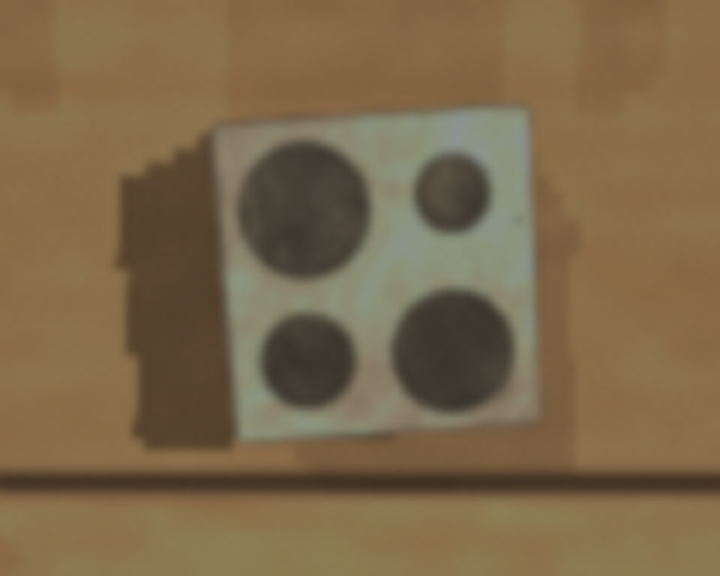

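Run:
```python
from h import *
C=pts("w7",(224,91),6,[(213,125),(528,106),(540,420),(236,440)],.045)
print(C.round(4),C.mean(0).round(4))
for i in range(4):
    e=C[(i+1)%4]-C[i]; print(np.linalg.norm(e).round(4),np.degrees(np.arctan2(e[1],e[0])).round(1))
print(toolrow(3.5,[*C.mean(0),.1]))
```

```text
[[0.4662 0.3989]
 [0.5102 0.4014]
 [0.5132 0.3577]
 [0.4686 0.3548]] [0.4895 0.3782]
0.044 3.3
0.0438 -86.0
0.0448 -176.2
0.0442 93.0
(array([-3.53,  0.01,  0.01]), array([ 0.0953,  0.0031, -0.0589]), array([ 0.0954,  0.0067, -0.0586]))
```

Request:
servo_tool:
  rows:
    - {"wx": -3.5,"wy": 0,"wz": 0,"x": 0,"y": 0,"z": 0,"grip": 0.085}
    - {"wx": 0,"wy": 0,"wz": 0,"x": 0.02,"y": 0.0035,"z": -0.03,"grip": 0.085}
    - {"wx": 0,"wy": 0,"wz": 0,"x": 0.025,"y": 0.003,"z": -0.0285,"grip": 0.085}
    - {"wx": 0,"wy": 0,"wz": 0,"x": 0.04,"y": 0,"z": 0,"grip": 0.085}
    - {"wx": 0,"wy": 0,"wz": 0,"x": 0,"y": 0,"z": 0,"grip": 0.085}
    - {"wx": 0,"wy": 0,"wz": 0,"x": 0,"y": 0,"z": 0,"grip": 0.085}

```text
clock: 10.6
eef_pos: [0.4901, 0.3777, 0.1117]
eef_rot: [0.485, 0.514, -0.485, 0.515]
force: [-0.5, -1.2, 0.8]
gripper_width: 0.998
```

Run:
```python
from h import *
d=shot("w8",None,1.2)
print(toolrow(3.5,[.4895,.3782,.032]), w2p(d,[.4895,.3782,.045])*1.2)
```

```text
t 10.65 p [0.4903 0.3779 0.1121] tx [ 0.002  0.001 -1.   ] ty [0.998 0.059 0.002] yawY 3.39 F [-0.8  0.2 -0.4] g 85.1
q [-0.24  0.58 -0.69  1.82  0.46  0.91 -1.09]
(array([-0.11, -0.05, -0.09]), array([ 0.0801, -0.0009, -0.0003]), array([ 0.0801, -0.0008, -0.0004])) [338.04863793 284.09762081]
```

View pics/w8.png

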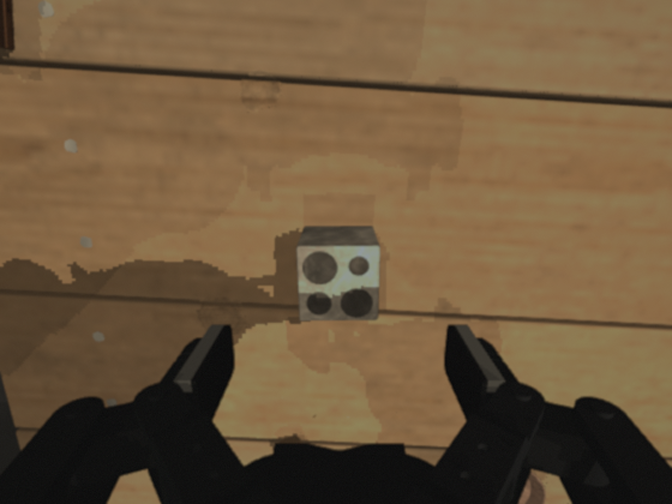

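Request:
servo_tool:
  rows:
    - {"wx": 0,"wy": 0,"wz": 0,"x": 0.03,"y": 0,"z": 0,"grip": 0.085}
    - {"wx": 0,"wy": 0,"wz": 0,"x": 0.03,"y": 0,"z": 0,"grip": 0.085}
    - {"wx": 0,"wy": 0,"wz": 0,"x": 0.02,"y": 0,"z": 0,"grip": 0.085}
    - {"wx": 0,"wy": 0,"wz": 0,"x": 0,"y": 0,"z": 0,"grip": 0.06}
    - {"wx": 0,"wy": 0,"wz": 0,"x": 0,"y": 0,"z": 0,"grip": 0.035}
    - {"wx": 0,"wy": 0,"wz": 0,"x": 0,"y": 0,"z": 0,"grip": 0.035}
    - {"wx": 0,"wy": 0,"wz": 0,"x": 0,"y": 0,"z": 0,"grip": 0.035}
    - {"wx": 0,"wy": 0,"wz": 0,"x": 0,"y": 0,"z": 0,"grip": 0.035}
  force: 70

```text
clock: 11.65
eef_pos: [0.4898, 0.3786, 0.0319]
eef_rot: [0.485, 0.515, -0.484, 0.515]
force: [-1.2, -1.2, 7.0]
gripper_width: 0.519
```

Request:
servo_tool:
  rows:
    - {"wx": 0,"wy": 0,"wz": 0,"x": -0.02,"y": 0,"z": 0,"grip": 0.035}
    - {"wx": 0,"wy": 0,"wz": 0,"x": -0.03,"y": 0,"z": 0,"grip": 0.035}
    - {"wx": 0,"wy": 0,"wz": 0,"x": -0.03,"y": 0,"z": 0,"grip": 0.035}
    - {"wx": 0,"wy": 0,"wz": 0,"x": 0,"y": 0,"z": 0,"grip": 0.035}
    - {"wx": 0,"wy": 0,"wz": 0,"x": 0,"y": 0,"z": 0,"grip": 0.035}

```text
clock: 12.28
eef_pos: [0.4891, 0.3774, 0.1098]
eef_rot: [0.485, 0.515, -0.485, 0.515]
force: [-0.4, -0.4, -8.2]
gripper_width: 0.517
```

Run:
```python
from h import *
d=shot("w9",(190,180,380,330),4)
print(toolrow(2.75,[.6388,-.0307,.11]))
for z in (.08,.085,.09,.095,.1): print(z,w2p(d,[*monitor.state()["eef_pos"][:2],z]))
```

```text
t 12.32 p [0.4889 0.3773 0.1094] tx [-0.001 -0.001 -1.   ] ty [ 0.998  0.06  -0.001] yawY 3.45 F [-0.1  0.3 -8.8] g 43.9
q [-0.24  0.59 -0.69  1.82  0.47  0.9  -1.09]
(array([0.7 , 0.06, 0.07]), array([-4.000e-04,  1.251e-01,  4.163e-01]), array([-0.0006,  0.1302,  0.4147]))
0.08 [282.1844953  264.12970039]
0.085 [282.16222929 268.6185152 ]
0.09 [282.1386344  273.37522965]
0.095 [282.11358802 278.42456446]
0.1 [282.08695196 283.79437835]
```

View pics/w9.png

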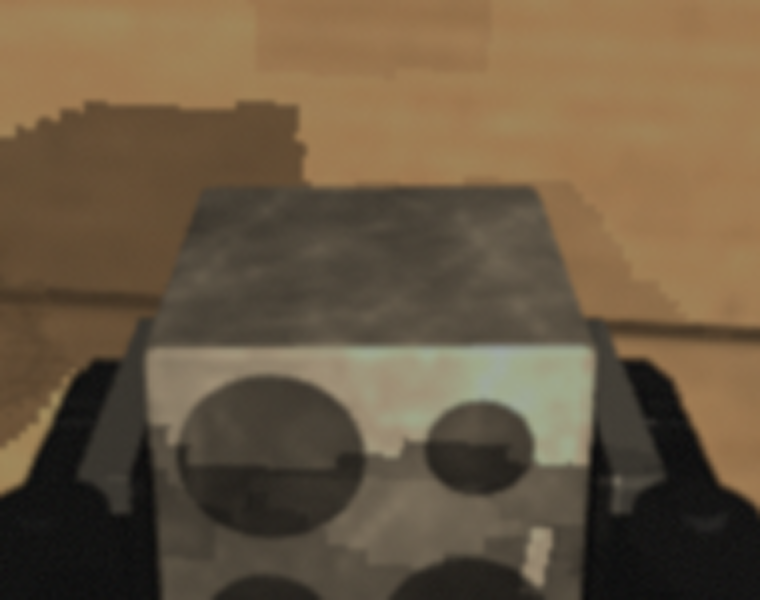

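Run:
```python
from h import *
C=pts("w9",(190,180),4,[(147,347),(595,347)],.1225)
s=monitor.state(); print((C-s["eef_pos"][:2]).round(4), np.linalg.norm(C[1]-C[0]))
C=pts("w9",(190,180),4,[(205,187),(532,187)],.0775)
print((C-s["eef_pos"][:2]).round(4), np.linalg.norm(C[1]-C[0]))
```

```text
[[-0.0231  0.0203]
 [ 0.0209  0.023 ]] 0.044123244293533516
[[-0.0232  0.0198]
 [ 0.0203  0.0224]] 0.04358701440321324
```

Request:
servo_tool:
  rows:
    - {"wx": 0.7,"wy": 0,"wz": 0,"x": -0.01,"y": 0,"z": 0,"grip": 0.035}
    - {"wx": 0,"wy": 0,"wz": 0,"x": 0,"y": 0.013,"z": 0.0415,"grip": 0.035}
    - {"wx": 0,"wy": 0,"wz": 0,"x": 0,"y": 0.013,"z": 0.0415,"grip": 0.035}
    - {"wx": 0,"wy": 0,"wz": 0,"x": 0,"y": 0.013,"z": 0.0415,"grip": 0.035}
    - {"wx": 0,"wy": 0,"wz": 0,"x": 0,"y": 0.013,"z": 0.0415,"grip": 0.035}
    - {"wx": 0,"wy": 0,"wz": 0,"x": 0,"y": 0.013,"z": 0.0415,"grip": 0.035}
    - {"wx": 0,"wy": 0,"wz": 0,"x": 0,"y": 0.013,"z": 0.0415,"grip": 0.035}
    - {"wx": 0,"wy": 0,"wz": 0,"x": 0,"y": 0.013,"z": 0.0415,"grip": 0.035}
    - {"wx": 0,"wy": 0,"wz": 0,"x": 0,"y": 0.013,"z": 0.0415,"grip": 0.035}
    - {"wx": 0,"wy": 0,"wz": 0,"x": 0,"y": 0.013,"z": 0.0415,"grip": 0.035}
    - {"wx": 0,"wy": 0,"wz": 0,"x": 0,"y": 0.013,"z": 0.0415,"grip": 0.035}
    - {"wx": 0,"wy": 0,"wz": 0,"x": 0,"y": 0,"z": 0,"grip": 0.035}

```text
clock: 13.82
eef_pos: [0.6398, -0.0348, 0.1198]
eef_rot: [0.489, 0.51, -0.49, 0.511]
force: [-0.9, 0.7, -8.0]
gripper_width: 0.514
```

Request:
servo_tool:
  rows:
    - {"wx": 0,"wy": 0,"wz": 0,"x": 0.02,"y": 0,"z": 0,"grip": 0.035}
    - {"wx": 0,"wy": 0,"wz": 0,"x": 0.02,"y": 0,"z": 0,"grip": 0.035}
    - {"wx": 0,"wy": 0,"wz": 0,"x": 0,"y": 0,"z": 0,"grip": 0.035}
    - {"wx": 0,"wy": 0,"wz": 0,"x": 0,"y": 0,"z": 0,"grip": 0.035}

```text
clock: 14.32
eef_pos: [0.6391, -0.0295, 0.0802]
eef_rot: [0.488, 0.512, -0.488, 0.512]
force: [0.2, 1.1, -7.8]
gripper_width: 0.516
```

Run:
```python
from h import *
d=shot("w10",(170,170,400,340),3.4)
print(toolrow(2.75,[.6388,-.0307,.0545]))
```

```text
t 14.38 p [ 0.6394 -0.0296  0.0807] tx [ 0.  0. -1.] ty [0.999 0.049 0.001] yawY 2.8 F [-0.6 -0.4 -8.3] g 43.8
q [ 0.4   0.64 -0.62  1.79  0.47  0.87 -0.38]
(array([ 0.05, -0.01, -0.03]), array([ 0.0262, -0.0007,  0.001 ]), array([ 0.0262, -0.0007,  0.001 ]))
```

View pics/w10.png

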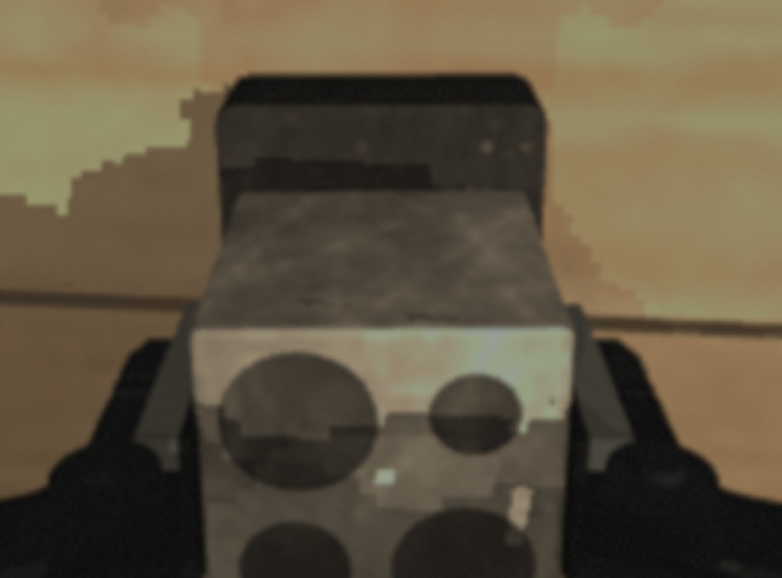

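Run:
```python
from h import *
a=pts("w10",(170,170),3.4,[(240,193),(525,193),(382.5,193)],.0488)
b=pts("w10",(170,170),3.4,[(218,104),(547,104),(382.5,104)],.022)
print(a,b,b-a)
```

```text
[[ 0.61564413 -0.00915917]
 [ 0.66003014 -0.00698851]
 [ 0.63784322 -0.00807354]] [[ 6.08167491e-01 -2.86479930e-03]
 [ 6.66734576e-01 -1.10801528e-05]
 [ 6.37460042e-01 -1.43750077e-03]] [[-0.00747664  0.00629437]
 [ 0.00670443  0.00697743]
 [-0.00038318  0.00663604]]
```

Request:
servo_tool:
  rows:
    - {"wx": 0,"wy": 0,"wz": 0,"x": 0.012,"y": -0.0003,"z": 0.001,"grip": 0.035}
    - {"wx": 0,"wy": 0,"wz": 0,"x": 0.01,"y": 0,"z": 0,"grip": 0.035}
    - {"wx": 0,"wy": 0,"wz": 0,"x": 0.0035,"y": 0,"z": 0,"grip": 0.035}
    - {"wx": 0,"wy": 0,"wz": 0,"x": 0,"y": 0,"z": 0,"grip": 0.035}
    - {"wx": 0,"wy": 0,"wz": 0,"x": 0,"y": 0,"z": 0,"grip": 0.035}

```text
clock: 15.0
eef_pos: [0.639, -0.0311, 0.0548]
eef_rot: [0.488, 0.512, -0.488, 0.512]
force: [-0.0, -0.2, -8.5]
gripper_width: 0.516
```

Run:
```python
from h import *
d=shot("w11",(170,170,400,340),3.4)
```

```text
t 15.05 p [ 0.639  -0.0312  0.0549] tx [ 0.  0. -1.] ty [0.999 0.048 0.   ] yawY 2.76 F [ 0.2 -1.2 -8.7] g 44.0
q [ 0.39  0.67 -0.6   1.8   0.49  0.83 -0.4 ]
```

View pics/w11.png

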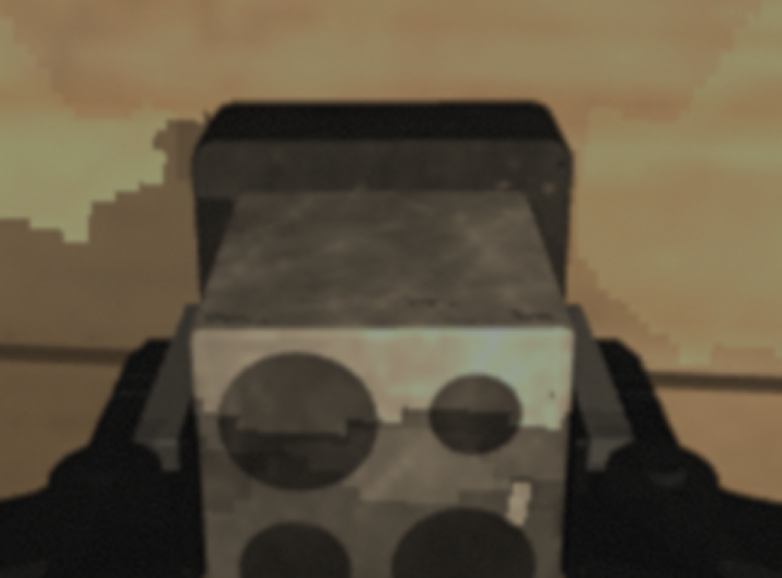

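Request:
servo_tool:
  rows:
    - {"wx": 0,"wy": 0,"wz": 0,"x": 0.001,"y": 0,"z": 0,"grip": 0.035}
    - {"wx": 0,"wy": 0,"wz": 0,"x": 0,"y": 0,"z": 0,"grip": 0.035}
    - {"wx": 0,"wy": 0,"wz": 0,"x": 0,"y": 0,"z": 0,"grip": 0.035}

```text
clock: 15.42
eef_pos: [0.639, -0.0313, 0.054]
eef_rot: [0.488, 0.512, -0.488, 0.512]
force: [-0.2, -1.5, -4.8]
gripper_width: 0.518
```

Request:
servo_tool:
  rows:
    - {"wx": 0,"wy": 0,"wz": 0,"x": 0.0003,"y": 0,"z": 0,"grip": 0.044}
    - {"wx": 0,"wy": 0,"wz": 0,"x": 0,"y": 0,"z": 0,"grip": 0.047}
    - {"wx": 0,"wy": 0,"wz": 0,"x": 0,"y": 0,"z": 0,"grip": 0.055}
    - {"wx": 0,"wy": 0,"wz": 0,"x": 0,"y": 0,"z": 0,"grip": 0.065}
    - {"wx": 0,"wy": 0,"wz": 0,"x": 0,"y": 0,"z": 0,"grip": 0.075}
    - {"wx": 0,"wy": 0,"wz": 0,"x": -0.02,"y": 0,"z": 0,"grip": 0.08}
    - {"wx": 0,"wy": 0,"wz": 0,"x": -0.04,"y": 0,"z": 0,"grip": 0.085}
    - {"wx": 0,"wy": 0,"wz": 0,"x": -0.05,"y": 0,"z": 0,"grip": 0.085}
    - {"wx": 0,"wy": 0,"wz": 0,"x": -0.02,"y": 0,"z": 0.04,"grip": 0.085}
    - {"wx": 0,"wy": 0,"wz": 0,"x": 0,"y": 0,"z": 0.03,"grip": 0.085}
    - {"wx": 0,"wy": 0,"wz": 0,"x": 0,"y": 0,"z": 0,"grip": 0.085}
    - {"wx": 0,"wy": 0,"wz": 0,"x": 0,"y": 0,"z": 0,"grip": 0.085}

```text
clock: 16.92
eef_pos: [0.6423, -0.1004, 0.1844]
eef_rot: [0.488, 0.512, -0.487, 0.512]
force: [0.2, 0.6, -0.4]
gripper_width: 0.995
```

Run:
```python
from h import *
d=shot("w12")
c=w2p(d,[.6388,-.0307,.067]).astype(int);b=(c[0]-60,c[1]-48,c[0]+60,c[1]+48);print(b)
save(d['img'],'w12b.png',b,6)
```

```text
t 16.98 p [ 0.6422 -0.1     0.1842] tx [ 0.     0.001 -1.   ] ty [0.999 0.049 0.   ] yawY 2.82 F [1.  0.2 0.2] g 85.1
q [ 0.54  0.53 -0.66  1.7   0.37  1.04 -0.2 ]
(np.int64(222), np.int64(76), np.int64(342), np.int64(172))
```

View pics/w12.png

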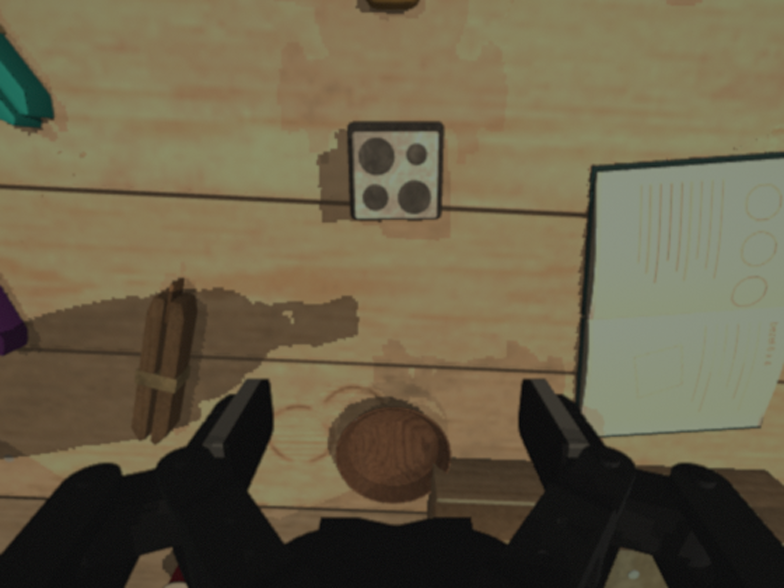

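View pics/w12b.png

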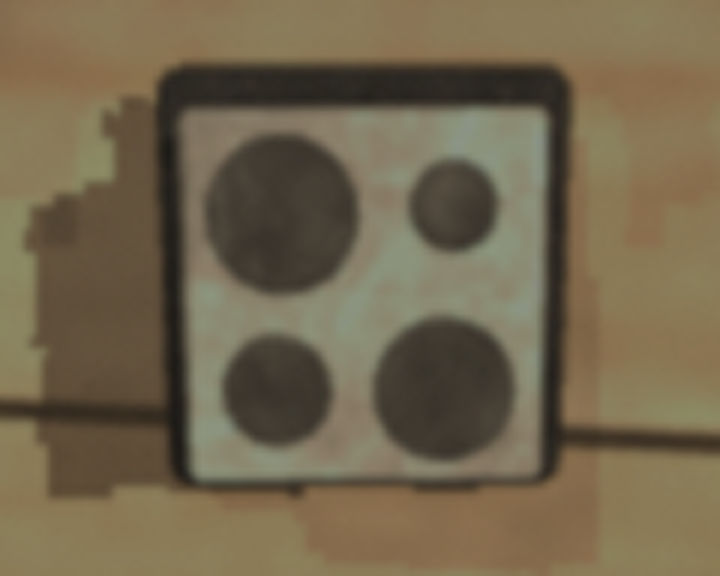

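Run:
```python
from h import *
C=pts("w12",(222,76),6,[(180,106),(551,104),(547,480),(189,482)],.067)
P=pts("w12",(222,76),6,[(158,66),(572,66),(556,489),(174,489)],.022)
for X in (C,P):
  print(X.round(4).tolist(),X.mean(0).round(4))
  for i in range(4):
    e=X[(i+1)%4]-X[i]; print(np.linalg.norm(e).round(4),np.degrees(np.arctan2(e[1],e[0])).round(1))
```

```text
[[0.6155, -0.0102], [0.6602, -0.0078], [0.6632, -0.0528], [0.6174, -0.0552]] [ 0.6391 -0.0315]
0.0447 3.0
0.045 -86.1
0.0459 -176.9
0.0451 92.4
[[0.608, -0.0031], [0.6669, -0.0003], [0.6694, -0.0602], [0.6111, -0.063]] [ 0.6388 -0.0316]
0.059 2.7
0.06 -87.6
0.0583 -177.3
0.06 93.0
```

Request:
servo_tool:
  rows:
    - {"wx": -10,"wy": 0,"wz": 0,"x": -0.01,"y": 0,"z": 0,"grip": 0.085}
    - {"wx": -10.4,"wy": 0,"wz": 0,"x": -0.01,"y": 0,"z": 0,"grip": 0.085}
    - {"wx": 0,"wy": 0,"wz": 0,"x": 0,"y": -0.008,"z": -0.045,"grip": 0.085}
    - {"wx": 0,"wy": 0,"wz": 0,"x": 0,"y": -0.008,"z": -0.045,"grip": 0.085}
    - {"wx": 0,"wy": 0,"wz": 0,"x": 0,"y": -0.008,"z": -0.045,"grip": 0.085}
    - {"wx": 0,"wy": 0,"wz": 0,"x": 0,"y": -0.008,"z": -0.045,"grip": 0.085}
    - {"wx": 0,"wy": 0,"wz": 0,"x": 0,"y": -0.008,"z": -0.045,"grip": 0.085}
    - {"wx": 0,"wy": 0,"wz": 0,"x": 0,"y": -0.008,"z": -0.045,"grip": 0.085}
    - {"wx": 0,"wy": 0,"wz": 0,"x": 0,"y": 0,"z": 0,"grip": 0.085}
    - {"wx": 0,"wy": 0,"wz": 0,"x": 0,"y": 0,"z": 0,"grip": 0.085}

```text
clock: 18.23
eef_pos: [0.4919, 0.1285, 0.2037]
eef_rot: [0.389, 0.59, -0.389, 0.591]
force: [0.1, 0.1, 0.3]
gripper_width: 0.995
```

Run:
```python
from h import *
d=shot("w13")
c=w2p(d,[.4745,.191,.0165]).astype(int);b=(c[0]-70,c[1]-55,c[0]+70,c[1]+55);print(b)
save(d['img'],'w13b.png',b,5.5)
```

```text
t 18.27 p [0.4922 0.128  0.2036] tx [ 0. -0. -1.] ty [0.919 0.393 0.   ] yawY 23.16 F [0.1 0.  0.8] g 84.9
q [ 0.37  0.33 -0.89  1.98  0.3   0.97 -0.26]
(np.int64(221), np.int64(71), np.int64(361), np.int64(181))
```

View pics/w13.png

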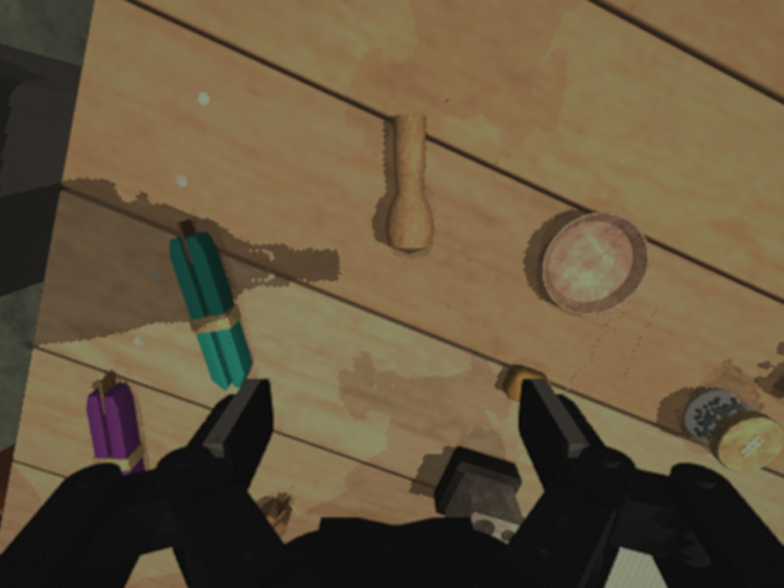

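View pics/w13b.png

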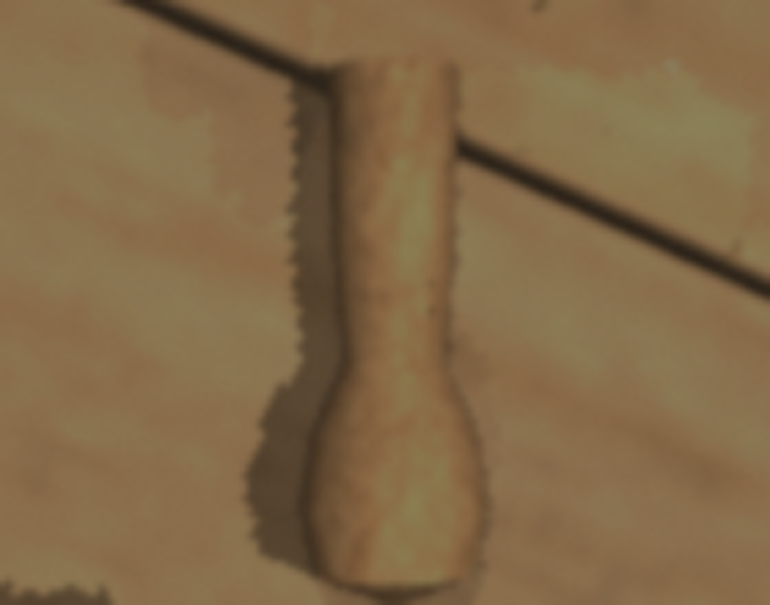

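Run:
```python
from h import *
P=pts("w13",(221,71),5.5,[(398,62),(397,335),(396,395),(393,592)],.0165); print(P.round(4))
e=P[3]-P[0]; print(np.linalg.norm(e), np.degrees(np.arctan2(e[1],e[0]))+90)
u=-e/np.linalg.norm(e); L=pts("w13",(221,71),5.5,[(305,480),(488,480)],.0165); print(L,np.linalg.norm(L[1]-L[0]))
m=(P[0]+P[3])/2; print("mid",m, "grasp",m-u*.006)
```

```text
[[0.4593 0.2283]
 [0.4771 0.1875]
 [0.4811 0.1779]
 [0.495  0.1449]]
0.09066858500242692 23.21362791460679
[[0.47203629 0.15756165]
 [0.50252374 0.17062079]] 0.033166630940600086
mid [0.47714203 0.18660924] grasp [0.47950699 0.18109499]
```

Run:
```python
from h import *
print(toolrow(23.2,[.4795,.1810,.027]))
```

```text
(array([-0.04,  0.01, -0.  ]), array([ 0.1766,  0.0092, -0.0538]), array([ 0.1766,  0.0092, -0.0538]))
```

Request:
servo_tool:
  rows:
    - {"wx": 0,"wy": 0,"wz": 0,"x": 0.03,"y": 0.0046,"z": -0.0268,"grip": 0.07}
    - {"wx": 0,"wy": 0,"wz": 0,"x": 0.03,"y": 0.0046,"z": -0.027,"grip": 0.07}
    - {"wx": 0,"wy": 0,"wz": 0,"x": 0.04,"y": 0,"z": 0,"grip": 0.07}
    - {"wx": 0,"wy": 0,"wz": 0,"x": 0,"y": 0,"z": 0,"grip": 0.07}
    - {"wx": 0,"wy": 0,"wz": 0,"x": 0,"y": 0,"z": 0,"grip": 0.07}

```text
clock: 18.9
eef_pos: [0.4799, 0.1811, 0.1045]
eef_rot: [0.39, 0.59, -0.39, 0.59]
force: [1.3, 0.3, -0.3]
gripper_width: 0.82
```

Run:
```python
from h import *
d=shot("w14",None,1.2)
print(toolrow(23.2,[.4795,.1810,.027]),w2p(d,[.4795,.1810,.0165])*1.2)
```

```text
t 18.95 p [0.4802 0.1811 0.1049] tx [ 0.001  0.    -1.   ] ty [0.92  0.392 0.002] yawY 23.1 F [-0.7  0.4 -0.2] g 69.7
q [ 0.18  0.48 -0.81  2.06  0.48  0.8  -0.51]
(array([-0.1 ,  0.01, -0.09]), array([ 0.0779, -0.0008, -0.0002]), array([ 0.0779, -0.0007, -0.0002])) [338.78891772 271.07633709]
```

View pics/w14.png

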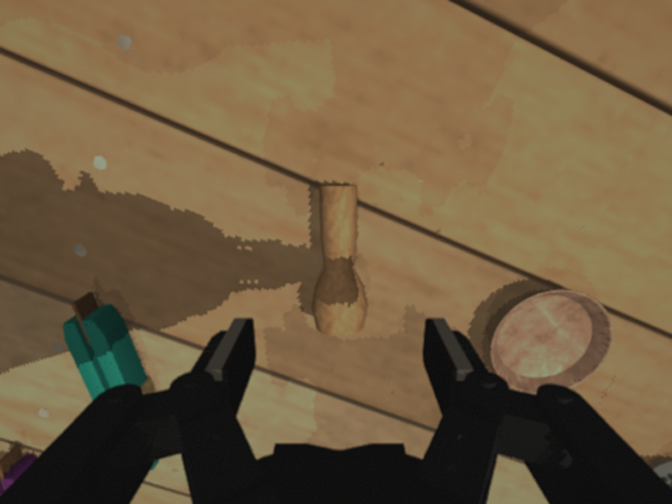

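Request:
servo_tool:
  rows:
    - {"wx": 0,"wy": 0,"wz": 0,"x": 0.03,"y": 0,"z": 0,"grip": 0.07}
    - {"wx": 0,"wy": 0,"wz": 0,"x": 0.03,"y": 0,"z": 0,"grip": 0.07}
    - {"wx": 0,"wy": 0,"wz": 0,"x": 0.018,"y": 0,"z": 0,"grip": 0.06}
    - {"wx": 0,"wy": 0,"wz": 0,"x": 0,"y": 0,"z": 0,"grip": 0.04}
    - {"wx": 0,"wy": 0,"wz": 0,"x": 0,"y": 0,"z": 0,"grip": 0.015}
    - {"wx": 0,"wy": 0,"wz": 0,"x": 0,"y": 0,"z": 0,"grip": 0.015}
    - {"wx": 0,"wy": 0,"wz": 0,"x": 0,"y": 0,"z": 0,"grip": 0.015}
    - {"wx": 0,"wy": 0,"wz": 0,"x": 0,"y": 0,"z": 0,"grip": 0.015}
  force: 30

```text
clock: 19.95
eef_pos: [0.48, 0.1815, 0.0265]
eef_rot: [0.39, 0.59, -0.389, 0.591]
force: [-0.2, -2.0, 9.1]
gripper_width: 0.277
```

Request:
servo_tool:
  rows:
    - {"wx": 0,"wy": 0,"wz": 0,"x": -0.02,"y": 0,"z": 0,"grip": 0.015}
    - {"wx": 0,"wy": 0,"wz": 0,"x": -0.04,"y": 0,"z": 0,"grip": 0.015}
    - {"wx": 0,"wy": 0,"wz": 0,"x": -0.05,"y": 0,"z": 0,"grip": 0.015}
    - {"wx": 0,"wy": 0,"wz": 0,"x": 0,"y": 0,"z": 0,"grip": 0.015}
    - {"wx": 0,"wy": 0,"wz": 0,"x": 0,"y": 0,"z": 0,"grip": 0.015}

```text
clock: 20.58
eef_pos: [0.4792, 0.1809, 0.1362]
eef_rot: [0.39, 0.59, -0.389, 0.59]
force: [-0.3, 0.3, -0.7]
gripper_width: 0.27
```

Run:
```python
from h import *
d=shot("w15")
```

```text
t 20.62 p [0.4789 0.1809 0.1355] tx [-0. -0. -1.] ty [ 0.919  0.393 -0.   ] yawY 23.15 F [-0.6 -0.6 -0.9] g 23.0
q [ 0.21  0.43 -0.85  2.04  0.43  0.86 -0.47]
```

View pics/w15.png

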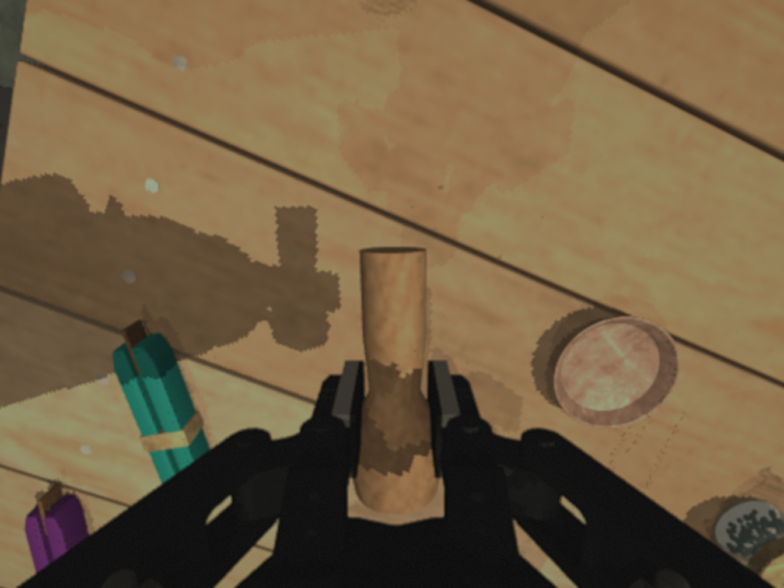

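Run:
```python
from h import *
d=load("w15.npz"); s=monitor.state(); Rt=R.from_quat(s["eef_rot"]).as_matrix()
for uv,z in [((393,248),.131),((393,248),.135),((393,516),.120),((393,516),.125)]:
    p=p2w(d,uv[0]/1.4,uv[1]/1.4,z); print(z,(Rt.T@(p-s["eef_pos"])).round(4))
print(toolrow(92.75,[.6433,-.1403,.135]))
```

```text
0.131 [ 0.0045 -0.0007 -0.0535]
0.135 [ 0.0005 -0.0006 -0.0543]
0.12 [ 0.0156 -0.001   0.0587]
0.125 [ 0.0106 -0.001   0.0537]
(array([-6.96e+01, -1.00e-02,  3.00e-02]), array([0.0006, 0.0249, 0.36  ]), array([ 0.0005, -0.3287,  0.1488]))
```

Request:
servo_tool:
  rows:
    - {"wx": -10,"wy": 0,"wz": 0,"x": -0.01,"y": 0,"z": 0,"grip": 0.015}
    - {"wx": -10,"wy": 0,"wz": 0,"x": 0,"y": 0,"z": 0,"grip": 0.015}
    - {"wx": -10,"wy": 0,"wz": 0,"x": 0,"y": 0,"z": 0,"grip": 0.015}
    - {"wx": -10,"wy": 0,"wz": 0,"x": 0,"y": 0,"z": 0,"grip": 0.015}
    - {"wx": -10,"wy": 0,"wz": 0,"x": 0,"y": 0,"z": 0,"grip": 0.015}
    - {"wx": -10,"wy": 0,"wz": 0,"x": 0,"y": 0,"z": 0,"grip": 0.015}
    - {"wx": -9.6,"wy": 0,"wz": 0,"x": 0,"y": 0,"z": 0,"grip": 0.015}
    - {"wx": 0,"wy": 0,"wz": 0,"x": 0,"y": -0.041,"z": 0.0195,"grip": 0.015}
    - {"wx": 0,"wy": 0,"wz": 0,"x": 0,"y": -0.041,"z": 0.0195,"grip": 0.015}
    - {"wx": 0,"wy": 0,"wz": 0,"x": 0,"y": -0.041,"z": 0.0195,"grip": 0.015}
    - {"wx": 0,"wy": 0,"wz": 0,"x": 0,"y": -0.041,"z": 0.0195,"grip": 0.015}
    - {"wx": 0,"wy": 0,"wz": 0,"x": 0,"y": -0.041,"z": 0.0195,"grip": 0.015}

```text
clock: 22.12
eef_pos: [0.5864, -0.0201, 0.1445]
eef_rot: [-0.017, 0.708, 0.017, 0.706]
force: [0.5, 0.4, -1.6]
gripper_width: 0.269
```

Request:
servo_tool:
  rows:
    - {"wx": 0,"wy": 0,"wz": 0,"x": 0,"y": -0.041,"z": 0.0195,"grip": 0.015}
    - {"wx": 0,"wy": 0,"wz": 0,"x": 0,"y": -0.041,"z": 0.0195,"grip": 0.015}
    - {"wx": 0,"wy": 0,"wz": 0,"x": 0,"y": -0.041,"z": 0.0195,"grip": 0.015}
    - {"wx": 0,"wy": 0,"wz": 0,"x": 0,"y": 0,"z": 0,"grip": 0.015}
    - {"wx": 0,"wy": 0,"wz": 0,"x": 0,"y": 0,"z": 0,"grip": 0.015}

```text
clock: 22.75
eef_pos: [0.6502, -0.1379, 0.1445]
eef_rot: [-0.017, 0.707, 0.018, 0.706]
force: [-0.8, 0.1, -1.3]
gripper_width: 0.273
```

Run:
```python
from h import *
d=shot("w16")
print(toolrow(92.75,[.6503,-.1400,.028]))
```

```text
t 22.8 p [ 0.6502 -0.1375  0.1449] tx [-0.001  0.001 -1.   ] ty [-0.05   0.999  0.001] yawY 92.85 F [-0.1 -0.3 -1.5] g 23.3
q [ 0.8   0.74 -1.01  1.67  0.68  1.13  1.21]
(array([ 0.1 , -0.07, -0.06]), array([ 1.169e-01, -2.700e-03,  1.000e-04]), array([ 0.1169, -0.0025, -0.    ]))
```

View pics/w16.png

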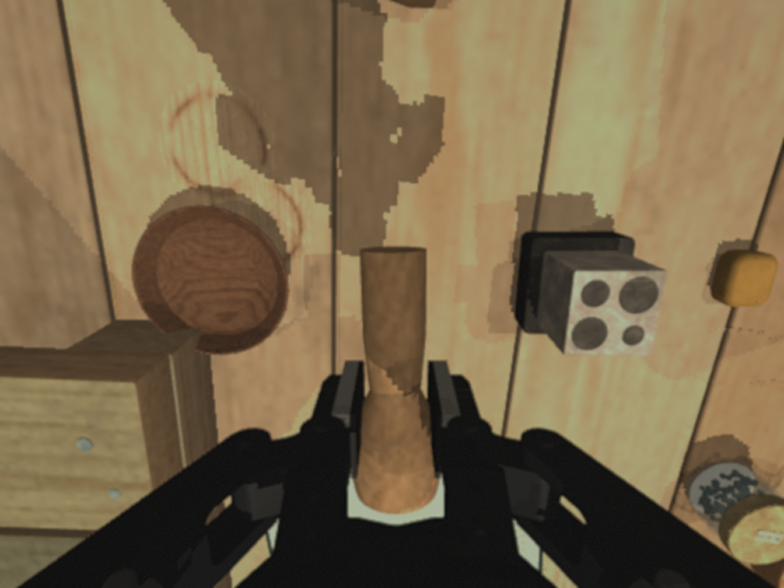

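Run:
```python
from h import *
d=load("w16.npz"); save(d["img"],"w16b.png",(85,135,225,265),5.5)
print(p2w(d,210/1.4,280/1.4,.022))
```

```text
[ 0.64468946 -0.2477317   0.022     ]
```

View pics/w16b.png

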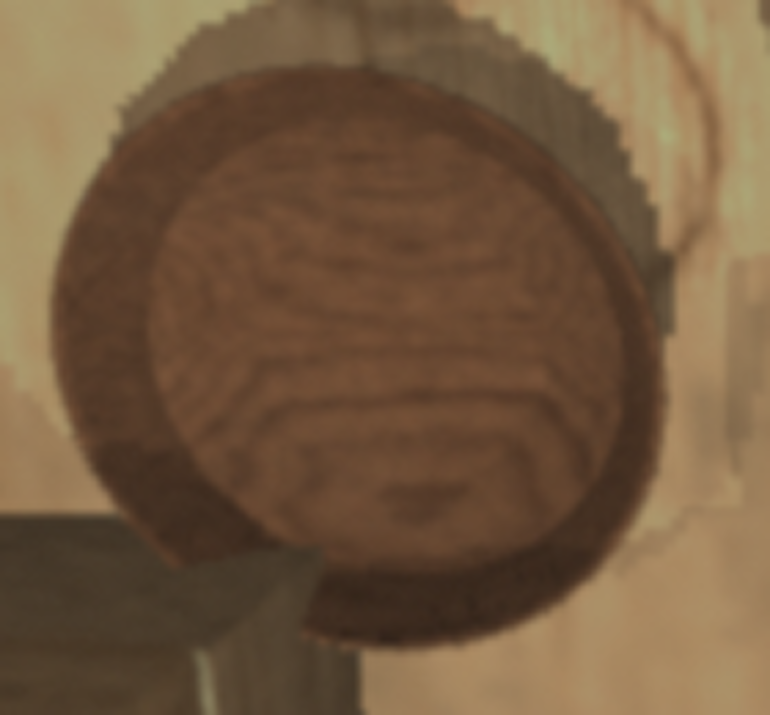

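Request:
servo_tool:
  rows:
    - {"wx": 0,"wy": 0,"wz": 0,"x": 0.04,"y": -0.0022,"z": -0.0006,"grip": 0.015}
    - {"wx": 0,"wy": 0,"wz": 0,"x": 0.04,"y": 0,"z": 0,"grip": 0.015}
    - {"wx": 0,"wy": 0,"wz": 0,"x": 0.025,"y": 0,"z": 0,"grip": 0.015}
    - {"wx": 0,"wy": 0,"wz": 0,"x": 0,"y": 0,"z": 0,"grip": 0.015}
    - {"wx": 0,"wy": 0,"wz": 0,"x": 0,"y": 0,"z": 0,"grip": 0.015}

```text
clock: 23.42
eef_pos: [0.6511, -0.1405, 0.0419]
eef_rot: [-0.017, 0.706, 0.017, 0.707]
force: [0.6, 1.0, -1.0]
gripper_width: 0.274
```

Run:
```python
from h import *
st()
print(toolrow(92.75,[.6495,-.1397,.0268]))
```

```text
t 23.43 p [ 0.6511 -0.1405  0.0419] tx [ 0.001  0.    -1.   ] ty [-0.049  0.999  0.   ] yawY 92.79 F [ 0.6  1.  -1. ] g 23.4
q [ 0.75  0.85 -0.92  1.72  0.8   0.99  1.14]
(array([ 0.04,  0.08, -0.  ]), array([ 0.0151,  0.0009, -0.0016]), array([ 0.0151,  0.0009, -0.0016]))
```

Request:
servo_tool:
  rows:
    - {"wx": 0,"wy": 0,"wz": 0,"x": 0.01,"y": 0.0005,"z": -0.0013,"grip": 0.015}
    - {"wx": 0,"wy": 0,"wz": 0,"x": 0.005,"y": 0,"z": 0,"grip": 0.015}
    - {"wx": 0,"wy": 0,"wz": 0,"x": 0,"y": 0,"z": 0,"grip": 0.015}
    - {"wx": 0,"wy": 0,"wz": 0,"x": 0,"y": 0,"z": 0,"grip": 0.025}
    - {"wx": 0,"wy": 0,"wz": 0,"x": 0,"y": 0,"z": 0,"grip": 0.035}
    - {"wx": 0,"wy": 0,"wz": 0,"x": 0,"y": 0,"z": 0,"grip": 0.055}
    - {"wx": 0,"wy": 0,"wz": 0,"x": 0,"y": 0,"z": 0,"grip": 0.055}

```text
clock: 24.3
eef_pos: [0.6489, -0.1406, 0.0254]
eef_rot: [-0.017, 0.707, 0.017, 0.707]
force: [0.1, -0.2, -0.4]
gripper_width: 0.645
```

Run:
```python
from h import *
st(); d=shot("w17",None,1.2)
```

```text
t 24.3 p [ 0.6489 -0.1406  0.0254] tx [-0.  0. -1.] ty [-0.048  0.999  0.   ] yawY 92.76 F [ 0.1 -0.2 -0.4] g 55.1
q [ 0.74  0.86 -0.91  1.73  0.81  0.97  1.12]
t 24.35 p [ 0.649  -0.1406  0.0255] tx [-0.  0. -1.] ty [-0.048  0.999  0.   ] yawY 92.76 F [-0.  -0.4  0.6] g 54.8
q [ 0.74  0.86 -0.91  1.73  0.81  0.97  1.12]
```

View pics/w17.png

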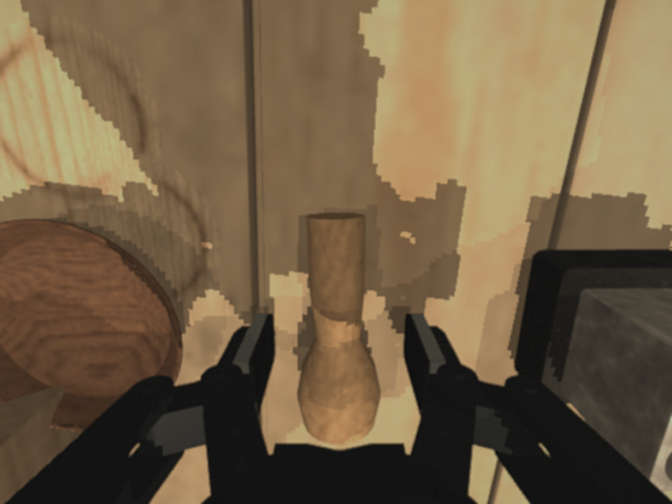

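Request:
servo_tool:
  rows:
    - {"wx": 0,"wy": 0,"wz": 0,"x": -0.03,"y": 0,"z": 0,"grip": 0.055}
    - {"wx": 0,"wy": 0,"wz": 0,"x": -0.06,"y": 0,"z": 0,"grip": 0.085}
    - {"wx": 0,"wy": 0,"wz": 0,"x": -0.06,"y": 0,"z": 0,"grip": 0.085}
    - {"wx": 0,"wy": 0,"wz": 0,"x": -0.02,"y": 0,"z": 0,"grip": 0.085}
    - {"wx": 10,"wy": 0,"wz": 0,"x": 0,"y": 0,"z": 0,"grip": 0.085}
    - {"wx": 10,"wy": 0,"wz": 0,"x": 0,"y": 0,"z": 0,"grip": 0.085}
    - {"wx": 10,"wy": 0,"wz": 0,"x": 0,"y": 0,"z": 0,"grip": 0.085}
    - {"wx": 10,"wy": 0,"wz": 0,"x": 0,"y": 0,"z": 0,"grip": 0.085}
    - {"wx": 10,"wy": 0,"wz": 0,"x": 0,"y": 0,"z": 0,"grip": 0.085}
    - {"wx": 10,"wy": 0,"wz": 0,"x": 0,"y": 0,"z": 0,"grip": 0.085}
    - {"wx": 10,"wy": 0,"wz": 0,"x": 0,"y": 0,"z": 0,"grip": 0.085}
    - {"wx": 8.5,"wy": 0,"wz": 0,"x": 0,"y": 0,"z": 0,"grip": 0.085}

```text
clock: 25.85
eef_pos: [0.6487, -0.1407, 0.1949]
eef_rot: [0.435, 0.557, -0.436, 0.557]
force: [-1.0, -0.2, -0.6]
gripper_width: 0.996
```

Request:
servo_tool:
  rows:
    - {"wx": 0,"wy": 0,"wz": 0,"x": 0,"y": -0.0446,"z": 0.0142,"grip": 0.085}
    - {"wx": 0,"wy": 0,"wz": 0,"x": 0,"y": -0.0446,"z": 0.0142,"grip": 0.085}
    - {"wx": 0,"wy": 0,"wz": 0,"x": 0,"y": -0.0446,"z": 0.0142,"grip": 0.085}
    - {"wx": 0,"wy": 0,"wz": 0,"x": 0,"y": -0.0446,"z": 0.0142,"grip": 0.085}
    - {"wx": 0,"wy": 0,"wz": 0,"x": 0,"y": 0,"z": 0,"grip": 0.085}
    - {"wx": 0,"wy": 0,"wz": 0,"x": 0,"y": 0,"z": 0,"grip": 0.085}

```text
clock: 26.6
eef_pos: [0.4903, -0.2396, 0.1955]
eef_rot: [0.434, 0.558, -0.434, 0.558]
force: [0.1, -0.9, -0.5]
gripper_width: 0.996
```

Run:
```python
from h import *
d=shot("w18")
c=w2p(d,[.47,-.18,.022]).astype(int);b=(c[0]-75,c[1]-56,c[0]+75,c[1]+56);print(b)
save(d['img'],'w18b.png',b,5.2)
```

```text
t 26.65 p [ 0.4907 -0.239   0.1955] tx [ 0.  0. -1.] ty [0.969 0.247 0.   ] yawY 14.3 F [0.1 0.1 0.8] g 85.3
q [ 0.99  0.38 -0.8   1.92  0.33  0.98  0.29]
(np.int64(202), np.int64(73), np.int64(352), np.int64(185))
```

View pics/w18.png

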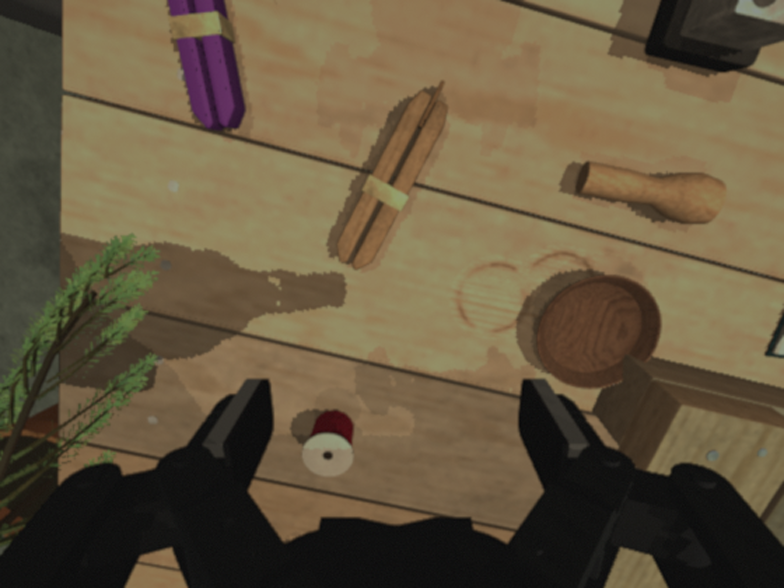

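View pics/w18b.png

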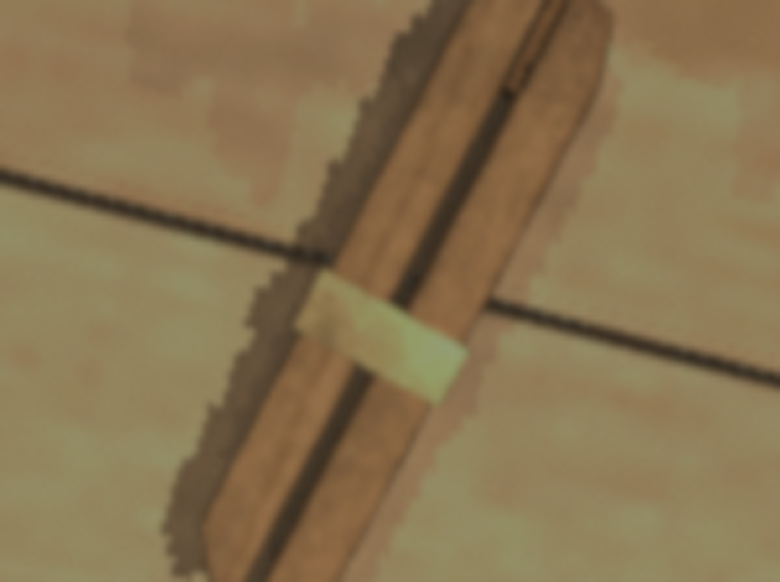

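Run:
```python
from h import *
d=load("w18.npz"); f=lambda u,v,z=.024: p2w(d,u/1.4,v/1.4,z)[:2]
band=f(386,193); top=f(433,95); bot=f(350,266); wed=f(441,83,.018)
e=top-bot; print("jaw len",np.linalg.norm(e),"yaw",np.degrees(np.arctan2(e[1],e[0]))-90,"mid",(top+bot)/2,"band",band)
print("wedge->bot",np.linalg.norm(wed-bot),(wed+bot)/2, "band to bot",np.linalg.norm(band-bot),"band to wed",np.linalg.norm(band-wed))
# slot direction
a=pts("w18",(202,73),5.2,[(508,98),(265,575)],.022); e=a[0]-a[1]; print(np.degrees(np.arctan2(e[1],e[0]))-90)
for n,u,v,z in [("punch tail",583,181,.0165),("punch head",720,196,.0165)]:print(n,f(u,v,z))
s=f(328,456,.04);print("spool",s)
```

```text
jaw len 0.12205938759461979 yaw -12.585920514940682 mid [ 0.47112612 -0.18245787] band [ 0.47034103 -0.18751337]
wedge->bot 0.13120178728391155 [ 0.47276585 -0.17814362] band to bot 0.05592560177779096 band to wed 0.07527699189583258
-13.684962234734996
punch tail [ 0.5970015  -0.14801076]
punch head [ 0.69098975 -0.13442614]
spool [ 0.47419638 -0.38916084]
```

Run:
```python
from h import *
d=load("w18.npz"); save(d["img"],"w18p.png",(400,100,530,170),6)
d=load("w17.npz"); save(d["img"],"w17p.png",(225,165,345,380),2.8)
for x in (-.047,0,.047):
  t=np.radians(2.75); P=[.6425+x*np.cos(t),-.140+x*np.sin(t),.0165]
  a=w2p(load("w18.npz"),P); print(x,(a-[400,100])*6, (w2p(d,P)-[225,165])*2.8)
```

```text
-0.047 [103.83421235 136.40610151] [171.41821566  34.20755287]
0 [388.17113142 197.92444546] [170.56330156 306.22651002]
0.047 [666.95152655 258.24059537] [169.86431702 528.63136355]
```

View pics/w18p.png

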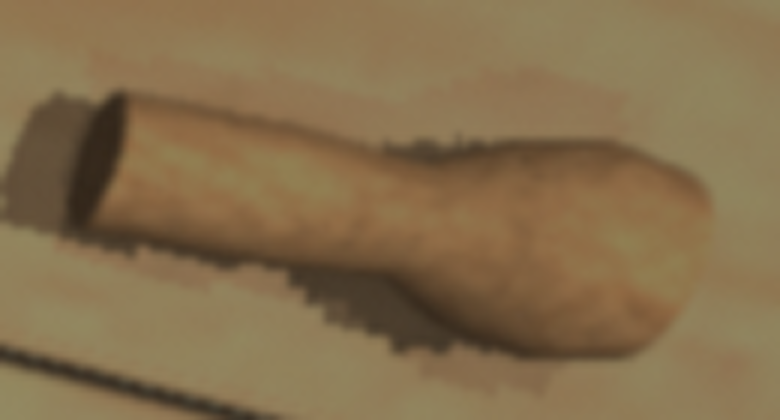

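View pics/w17p.png

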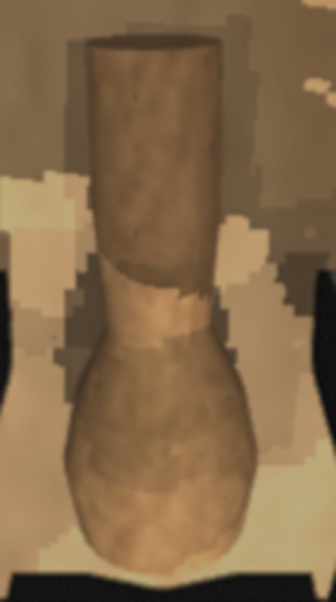

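Request:
servo_tool:
  rows:
    - {"wx": 10,"wy": 0,"wz": 0,"x": 0,"y": 0,"z": 0,"grip": 0.085}
    - {"wx": 10,"wy": 0,"wz": 0,"x": 0,"y": 0,"z": 0,"grip": 0.07}
    - {"wx": 8,"wy": 0,"wz": 0,"x": 0,"y": 0,"z": 0,"grip": 0.07}
    - {"wx": 0,"wy": 0,"wz": 0,"x": 0.03,"y": -0.016,"z": -0.0226,"grip": 0.07}
    - {"wx": 0,"wy": 0,"wz": 0,"x": 0.03,"y": -0.016,"z": -0.0226,"grip": 0.07}
    - {"wx": 0,"wy": 0,"wz": 0,"x": 0.02,"y": 0,"z": 0,"grip": 0.07}
    - {"wx": 0,"wy": 0,"wz": 0,"x": 0,"y": 0,"z": 0,"grip": 0.07}
    - {"wx": 0,"wy": 0,"wz": 0,"x": 0,"y": 0,"z": 0,"grip": 0.07}

```text
clock: 27.65
eef_pos: [0.4707, -0.1884, 0.1161]
eef_rot: [0.556, 0.436, -0.556, 0.437]
force: [0.7, 0.3, 0.4]
gripper_width: 0.815
```

Run:
```python
from h import *
d=shot("w19")
print(toolrow(-13.7,[.4703,-.1875,.027]),w2p(d,[.4703,-.1875,.024])*1.4)
```

```text
t 27.7 p [ 0.4706 -0.1885  0.1163] tx [ 0.001 -0.    -1.   ] ty [ 0.971 -0.238  0.001] yawY -13.76 F [ 0.6 -0.2  0.4] g 69.9
q [ 0.82  0.41 -0.68  2.07  0.36  0.78 -0.32]
(array([-0.06, -0.  , -0.07]), array([ 0.0893, -0.0007, -0.0009]), array([ 0.0893, -0.0006, -0.0009])) [393.97285705 312.09362005]
```

View pics/w19.png

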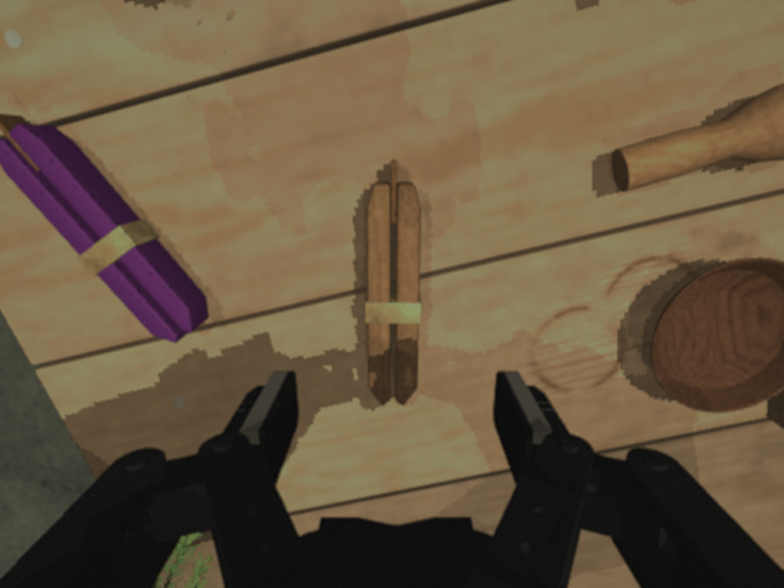

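Request:
servo_tool:
  rows:
    - {"wx": 0,"wy": 0,"wz": 0,"x": 0.035,"y": -0.0005,"z": -0.0009,"grip": 0.07}
    - {"wx": 0,"wy": 0,"wz": 0,"x": 0.035,"y": 0,"z": 0,"grip": 0.06}
    - {"wx": 0,"wy": 0,"wz": 0,"x": 0.019,"y": 0,"z": 0,"grip": 0.06}
    - {"wx": 0,"wy": 0,"wz": 0,"x": 0,"y": 0,"z": 0,"grip": 0.04}
    - {"wx": 0,"wy": 0,"wz": 0,"x": 0,"y": 0,"z": 0,"grip": 0.02}
    - {"wx": 0,"wy": 0,"wz": 0,"x": 0,"y": 0,"z": 0,"grip": 0.02}
    - {"wx": 0,"wy": 0,"wz": 0,"x": 0,"y": 0,"z": 0,"grip": 0.02}
    - {"wx": 0,"wy": 0,"wz": 0,"x": 0,"y": 0,"z": 0,"grip": 0.02}
  force: 40

```text
clock: 28.7
eef_pos: [0.4701, -0.1875, 0.0276]
eef_rot: [0.557, 0.436, -0.556, 0.437]
force: [-1.1, 0.4, 10.6]
gripper_width: 0.341
```

Request:
servo_tool:
  rows:
    - {"wx": 0,"wy": 0,"wz": 0,"x": -0.02,"y": 0,"z": 0,"grip": 0.02}
    - {"wx": 0,"wy": 0,"wz": 0,"x": -0.04,"y": 0,"z": 0,"grip": 0.02}
    - {"wx": 0,"wy": 0,"wz": 0,"x": -0.03,"y": 0,"z": 0,"grip": 0.02}
    - {"wx": 0,"wy": 0,"wz": 0,"x": 0,"y": 0,"z": 0,"grip": 0.02}
    - {"wx": 0,"wy": 0,"wz": 0,"x": 0,"y": 0,"z": 0,"grip": 0.02}

```text
clock: 29.32
eef_pos: [0.4692, -0.1873, 0.117]
eef_rot: [-0.556, -0.436, 0.556, -0.437]
force: [0.1, 0.0, -1.3]
gripper_width: 0.338
```

Run:
```python
from h import *
d=shot("w20")
```

```text
t 29.38 p [ 0.4691 -0.1871  0.1165] tx [-0.  0. -1.] ty [ 0.971 -0.238 -0.   ] yawY -13.74 F [ 0.   0.2 -0.5] g 29.0
q [ 0.83  0.41 -0.68  2.07  0.36  0.78 -0.32]
```

View pics/w20.png

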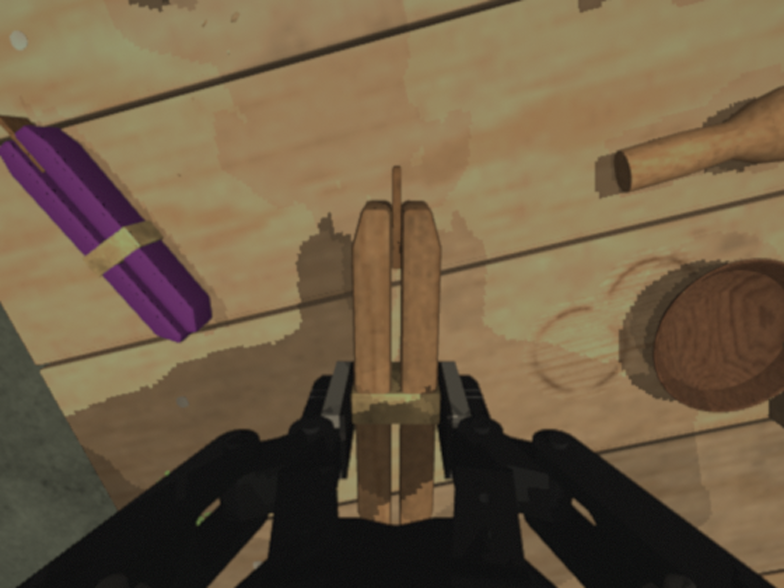

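Run:
```python
from h import *
d=load("w20.npz"); s=monitor.state(); Rt=R.from_quat(s["eef_rot"]).as_matrix()
for n,u,v,z in [("wedge",396,167,.101),("wedge",396,167,.109),("jaw",397,203,.113),("band",396,407,.113)]:
    print(n,(Rt.T@(p2w(d,u/1.4,v/1.4,z)-s["eef_pos"])).round(4))
t=np.radians(2.75); ex=np.array([np.cos(t),np.sin(t)]); ey=np.array([-np.sin(t),np.cos(t)])
c=np.array([.6388,-.031])-.085*ex; print("clamp target",c, c-.0*ey)
```

```text
wedge [ 0.0155  0.0006 -0.0762]
wedge [ 0.0075  0.0006 -0.0764]
jaw [ 0.0035  0.0009 -0.0667]
band [0.0035 0.0006 0.0003]
clamp target [ 0.55389789 -0.03507814] [ 0.55389789 -0.03507814]
```

Request:
servo_tool:
  rows:
    - {"wx": -8,"wy": 0,"wz": 0,"x": 0,"y": 0,"z": 0,"grip": 0.02}
    - {"wx": -8.5,"wy": 0,"wz": 0,"x": 0,"y": 0,"z": 0,"grip": 0.02}
    - {"wx": 0,"wy": 0,"wz": 0,"x": 0,"y": 0.023,"z": -0.035,"grip": 0.02}
    - {"wx": 0,"wy": 0,"wz": 0,"x": 0,"y": 0.023,"z": -0.035,"grip": 0.02}
    - {"wx": 0,"wy": 0,"wz": 0,"x": 0,"y": 0.023,"z": -0.035,"grip": 0.02}
    - {"wx": 0,"wy": 0,"wz": 0,"x": 0,"y": 0.023,"z": -0.0347,"grip": 0.02}
    - {"wx": 0,"wy": 0,"wz": 0,"x": 0.04,"y": 0,"z": 0,"grip": 0.02}
    - {"wx": 0,"wy": 0,"wz": 0,"x": 0.02,"y": 0,"z": 0,"grip": 0.02}
    - {"wx": 0,"wy": 0,"wz": 0,"x": 0,"y": 0,"z": 0,"grip": 0.02}
    - {"wx": 0,"wy": 0,"wz": 0,"x": 0,"y": 0,"z": 0,"grip": 0.02}

```text
clock: 30.62
eef_pos: [0.5549, -0.0434, 0.0572]
eef_rot: [0.488, 0.512, -0.488, 0.512]
force: [0.9, -0.1, -0.9]
gripper_width: 0.335
```

Run:
```python
from h import *
d=shot("w21")
print(toolrow(2.75,[.5543,-.0431,.0282]))
```

```text
t 30.68 p [ 0.5551 -0.0435  0.0575] tx [ 0.001 -0.    -1.   ] ty [0.999 0.047 0.001] yawY 2.72 F [ 0.1  0.6 -0.5] g 28.8
q [ 0.51  0.58 -0.69  1.99  0.54  0.76 -0.46]
(array([-0.03,  0.01, -0.06]), array([ 0.0293, -0.0008, -0.0005]), array([ 0.0293, -0.0008, -0.0005]))
```

View pics/w21.png

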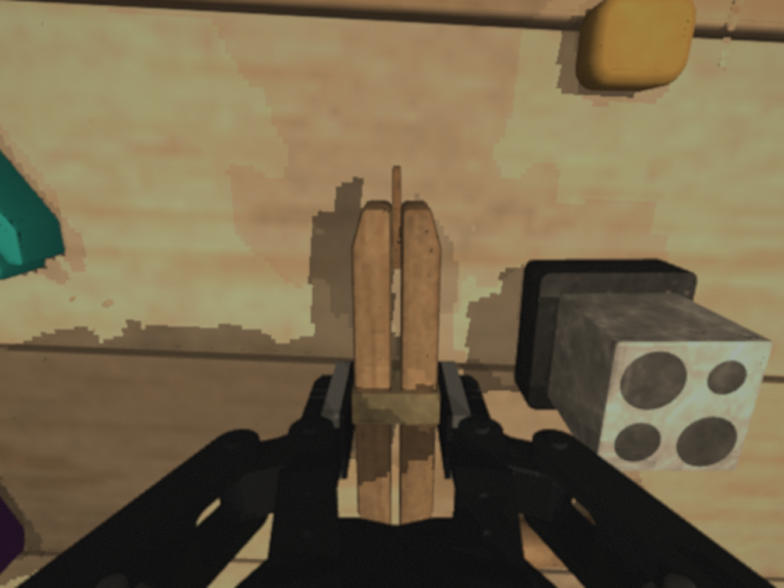

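Request:
servo_tool:
  rows:
    - {"wx": 0,"wy": 0,"wz": 0,"x": 0.015,"y": -0.0008,"z": -0.0005,"grip": 0.02}
    - {"wx": 0,"wy": 0,"wz": 0,"x": 0.0145,"y": 0,"z": 0,"grip": 0.02}
    - {"wx": 0,"wy": 0,"wz": 0,"x": 0,"y": 0,"z": 0,"grip": 0.02}
    - {"wx": 0,"wy": 0,"wz": 0,"x": 0,"y": 0,"z": 0,"grip": 0.03}
    - {"wx": 0,"wy": 0,"wz": 0,"x": 0,"y": 0,"z": 0,"grip": 0.045}
    - {"wx": 0,"wy": 0,"wz": 0,"x": 0,"y": 0,"z": 0,"grip": 0.05}
    - {"wx": 0,"wy": 0,"wz": 0,"x": -0.03,"y": 0,"z": 0,"grip": 0.05}
    - {"wx": 0,"wy": 0,"wz": 0,"x": -0.06,"y": 0,"z": 0,"grip": 0.05}
    - {"wx": 0,"wy": 0,"wz": 0,"x": -0.06,"y": 0,"z": 0,"grip": 0.085}
    - {"wx": 0,"wy": 0,"wz": 0,"x": -0.06,"y": 0,"z": 0,"grip": 0.085}
    - {"wx": 0,"wy": 0,"wz": 0,"x": -0.05,"y": 0,"z": 0.04,"grip": 0.085}
    - {"wx": 0,"wy": 0,"wz": 0,"x": 0,"y": 0,"z": 0.04,"grip": 0.085}

```text
clock: 32.17
eef_pos: [0.5592, -0.1223, 0.2901]
eef_rot: [0.489, 0.51, -0.487, 0.514]
force: [1.4, 0.4, -0.8]
gripper_width: 0.993
```

Request:
servo_tool:
  rows:
    - {"wx": 0,"wy": 0,"wz": 0,"x": 0,"y": 0.02,"z": 0.04,"grip": 0.085}
    - {"wx": 0,"wy": 0,"wz": 0,"x": 0,"y": 0.02,"z": 0.03,"grip": 0.085}
    - {"wx": 0,"wy": 0,"wz": 0,"x": 0,"y": 0,"z": 0,"grip": 0.085}
    - {"wx": 0,"wy": 0,"wz": 0,"x": 0,"y": 0,"z": 0,"grip": 0.085}

```text
clock: 32.67
eef_pos: [0.6007, -0.1889, 0.2856]
eef_rot: [0.488, 0.512, -0.488, 0.512]
force: [-0.2, 0.1, -0.1]
gripper_width: 0.993
```

Run:
```python
from h import *
d=shot("w22")
save(d["img"],"w22a.png",(140,60,420,270),2.85)
```

```text
t 32.73 p [ 0.6007 -0.1886  0.2859] tx [-0.  0. -1.] ty [ 0.999  0.049 -0.   ] yawY 2.82 F [0.7 1.  0.2] g 84.9
q [ 0.79  0.43 -0.78  1.64  0.32  1.21 -0.01]
```

View pics/w22.png

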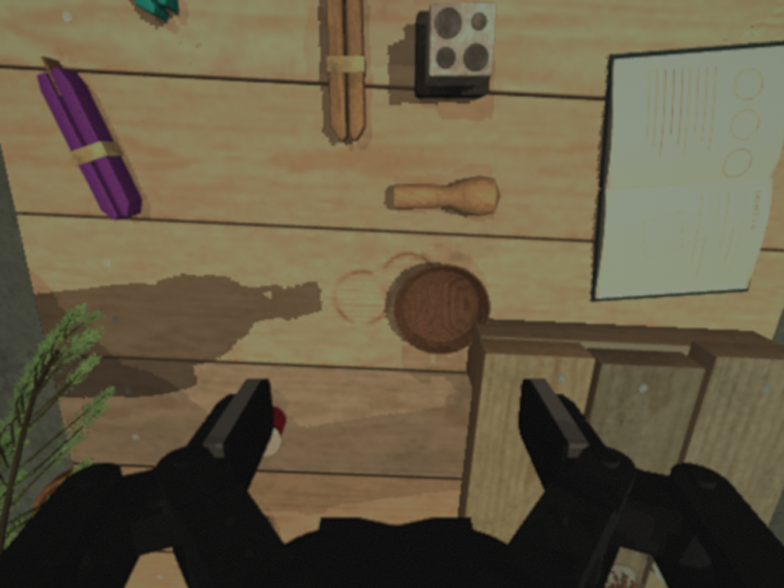

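Run:
```python
from h import *
d=load("w22.npz"); save(d["img"],"w22p.png",(265,115,370,155),7.4); save(d["img"],"w22c.png",(215,0,375,110),4.9)
t=np.radians(2.75)
for x in (-.047,0,.047):
  P=[.6425+x*np.cos(t),-.140+x*np.sin(t),.0165]; print((w2p(d,P)-[265,115])*7.4)
```

```text
[114.32859661 170.34005362]
[395.54959245 170.31070303]
[676.90404783 170.28133851]
```

View pics/w22p.png

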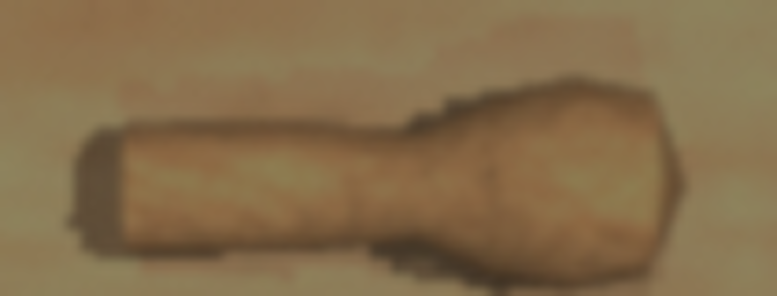

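View pics/w22c.png

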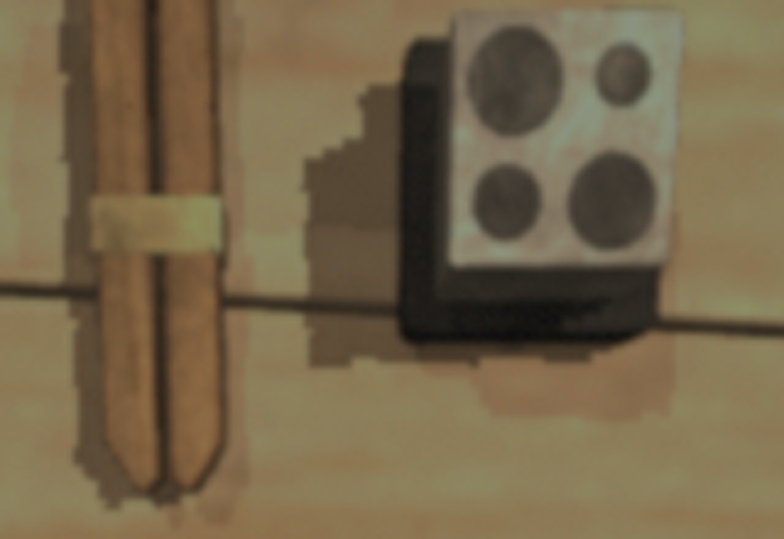

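Request:
servo_tool:
  rows:
    - {"wx": 0,"wy": 0,"wz": 0,"x": -0.02,"y": 0,"z": -0.045,"grip": 0.085}
    - {"wx": 0,"wy": 0,"wz": 0,"x": -0.02,"y": 0,"z": -0.045,"grip": 0.085}
    - {"wx": 0,"wy": 0,"wz": 0,"x": 0,"y": 0,"z": 0,"grip": 0.085}
    - {"wx": 0,"wy": 0,"wz": 0,"x": 0,"y": 0,"z": 0,"grip": 0.085}

```text
clock: 33.22
eef_pos: [0.5963, -0.0996, 0.326]
eef_rot: [0.487, 0.512, -0.488, 0.512]
force: [-0.3, 0.2, -0.0]
gripper_width: 0.996
```

Run:
```python
from h import *
d=shot("w23"); c=w2p(d,[.596,-.033,.02]).astype(int);b=(int(c[0]-75),int(c[1]-56),int(c[0]+75),int(c[1]+56));print(b)
save(d["img"],"w23c.png",b,5.2)
```

```text
t 33.27 p [ 0.5963 -0.1003  0.3256] tx [-0.    -0.001 -1.   ] ty [ 0.999  0.048 -0.   ] yawY 2.73 F [ 1.  -0.2 -0.3] g 84.8
q [ 0.7   0.36 -0.82  1.64  0.27  1.26 -0.13]
(209, 64, 359, 176)
```

View pics/w23.png

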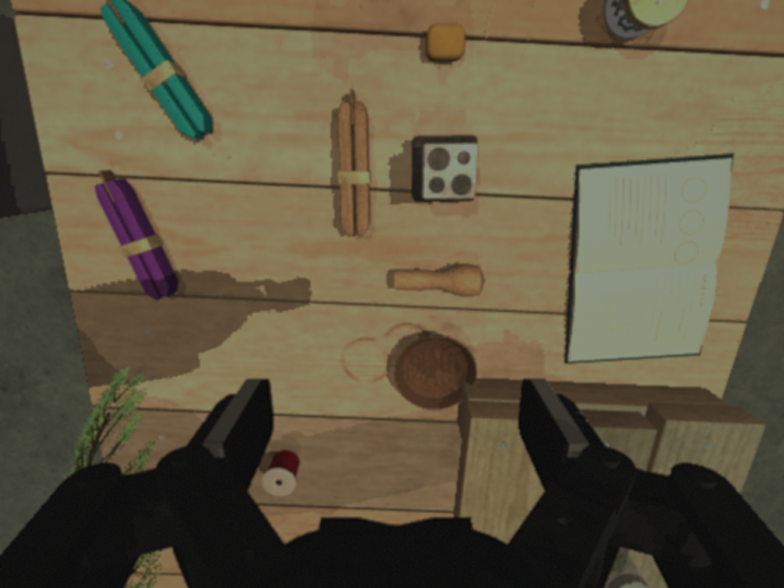

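View pics/w23c.png

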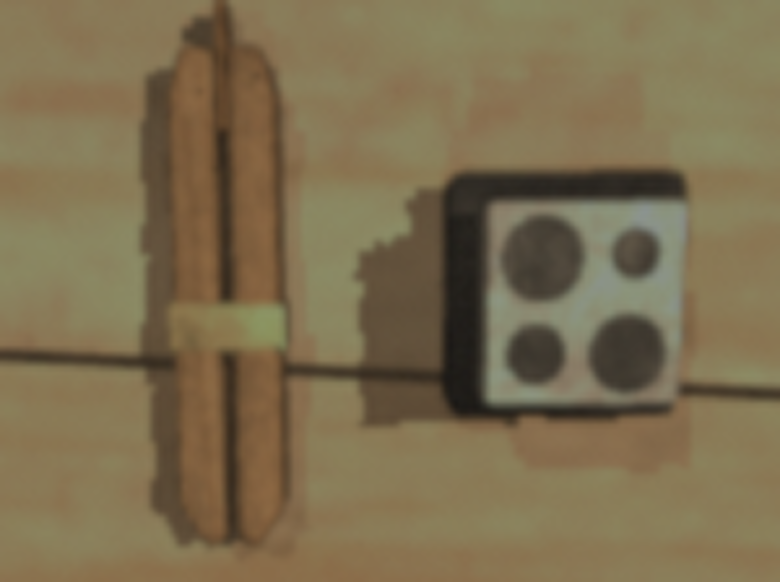

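Run:
```python
from h import *
b=(209,64);k=5.2
t=np.radians(2.75); Rm=np.array([[np.cos(t),np.sin(t)],[-np.sin(t),np.cos(t)]]); o=np.array([.6388,-.031])
def pf(P,z): return (Rm@(pts("w23",b,k,[P],z)[0]-o)*1000).round(1)
for n,P,z in [("jaw top",(225,45),.02),("wedge",(220,-20),.015),("bot",(232,540),.02),("R edge top",(280,150),.024),("R edge bot",(287,450),.024),("L top",(172,150),.02),("L bot",(180,450),.02),("band",(230,327),.024),("slot1",(224,130),.02),("slot2",(232,500),.02),("pad near T",(446,220),.022),("pad near B",(446,380),.022),("blk",(584,304),.067)]: print(n,pf(P,z))
d=load("w23.npz")
f=lambda u,v,z: (Rm@(p2w(d,u/1.4,v/1.4,z)[:2]-o)*1000).round(1)
print("wedge",f(351,92,.015),"wax",f(445,42,.012),"punch",f(389,279,.0165),f(484,280,.0165),"bowl",f(433,371,.022))
```

```text
jaw top [-85.   58.3]
wedge [-86.2  73.4]
bot [-86.9 -63.3]
R edge top [-71.8  34.2]
R edge bot [-71.4 -38.9]
L top [-98.9  34.4]
L bot [-99.9 -39.4]
band [-85.4  -7.9]
slot1 [-85.8  39. ]
slot2 [-86.6 -52.6]
pad near T [-30.6  17.9]
pad near B [-30.1 -21.3]
blk [-0.5 -0.6]
wedge [-86.6  66.5] wax [ -2.1 107.3] punch [ -52.8 -110.5] [  45.9 -111.5] bowl [  -4.7 -214.4]
```

Run:
```python
from h import *
d=cam("top"); save(d["img"],"topz.png",(120,110,470,310),2.2)
for n,P in [("spool",(431,246)),("jar",(242,124))]: pass
print(order.close_job())
```

```text
the job is handed in; nothing more can be done
None
```

View pics/topz.png

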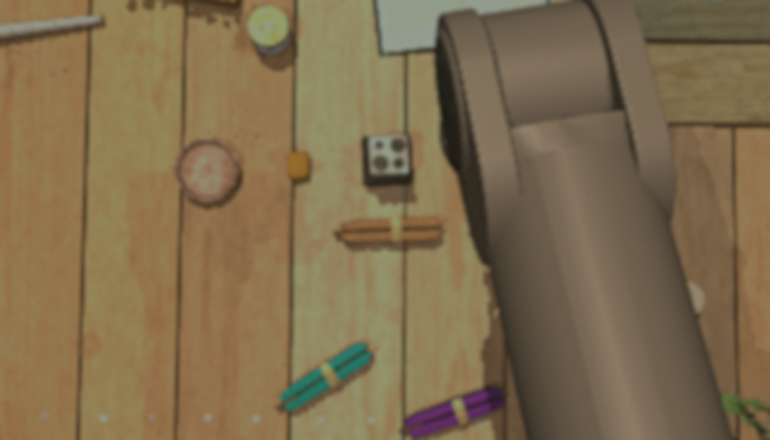

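The bench is set up as asked and the job is handed in, at about 33 s on the clock. I moved the wax first, then the dapping block, the punch and the brown ring clamp. The gripper was open and well clear of everything at the end.

My last checks, from the wrist camera (good to about 2 mm):

| Item | Measured |
|---|---|
| Dapping block | Centred on the pad to within about 1 mm, and square to it to within about 1° |
| Wax | About 107 mm from the pad centre, against 108 mm for halfway to the copper dish |
| Punch | Parallel to the pad's sides to within about 1°, head away from the robot. It sits 2–4 mm too near the bowl, and its middle is within about 3 mm of the pad's centre line. |
| Ring clamp | Parallel to the near edge, with a gap of about 41 mm |

- **Clamp centring:** its overall length, including the wedge at one end, is centred to within about 2 mm. The brass band is not at mid-length, so the band itself sits about 8 mm off centre.
- **Disagreement between views:** two earlier wrist views put the punch 1–2° out of line, while the later, clearer view put it within 1°. I left the punch as it was.
- **Spool and jar:** I touched neither one. Both were upright in the last wrist view, but I did not measure them again; the arm hid most of the spool in the final top view.

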